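Stack a valve ring and disc and hold gauge tweezers round them

ROBOT

A 6-joint arm with a two-finger parallel gripper is mounted at the origin on a cart in front of the work surface, level with it; the furniture and walls round the work are solid. World frame = base frame: x ahead of the robot, y to its left, z up, the work surface at z = 0. Lengths are in m, angles in rad, forces in N, time in s.
With the tool pointing down it reaches from about 0.35 to 0.975 m from the base axis. Payload 4.9 kg.
Tool frame: the origin (TCP) lies at the very end of the fingers, on their centre line; the grasp point (between the pads) lies 19 mm behind it; z points along the fingers, x is the direction in which the jaws open and shut, and the axes are right-handed (so a half turn about z gives the same grasp; the last joint's range is limited). The gripper opens to 85 mm and grips with 20 to 120 N. Pads are 22 mm wide; open, the fingers measure 114 mm over their backs; the gripper's body (76 mm by 85 mm) begins 54 mm behind the grasp point. The pads swing forward as they close: fully open they stand 13 mm farther back than shut.
Start: joints at [-0.119, 0.053, 1.613, -0, 1.476, -0.119], TCP at [0.625, 0, 0.231] pointing down, gripper open.
Joint ranges: [-3.01, 3.01], [-1.01, 2.22], [0.06, 2.58], [-1.02, 4.17], [0.09, 2.62], [-3.14, 3.14]. Speed limits (rad/s): [2.57, 2.57, 3.14, 3.14, 3.14, 3.14].

INTERFACE

Orientations are given as a rotation vector (axis times angle).
In Python, from station import monitor, imaging, ticket gives the robot as it stands.
- The arm moves only by the tool step_arm, never from a script. Its argument "targets" is one flat list of numbers, 4 for each row, row after row: the shift along the tool's x, y, z in m, then the turn about the tool's z in rad. In form: [tx, ty, tz, roll, tx, ty, tz, roll, ...]. A call has 1 to 12 rows; each row is the pose to reach, as a shift and turn from the pose measured when the call began, along the tool's axes at that moment; what a row does not reach only later rows make up. A row lasts 1/12 s, in which the tool goes at most 41.7 mm and 7.16 degrees, less where a joint would pass 70% of its speed; a pose out of reach is approached as far as the arm can. A call with a gripper value outside its range is refused whole. "grip" is the finger opening in m, from 0 to 0.0854, set as the call begins (left out, the last holds). The fingers move at their own pace and stop on an object; "force" is the grip in N (left out, the last holds). Time passes only in rows, so rows that repeat a pose let the fingers close. It gives the time, the measured TCP pose, the force and the opening at its end, in the units of the state.
- monitor.get_obs(): the state, without advancing time (a new reading comes with each control period).
- imaging.get_image(name): name is "scene" or "side" or "wrist"; returns a dict with "color" (480x640x3 uint8, red, green, blue), "depth" (480x640 float32, m along the optical axis (not along the pixel's ray), 0 where there is no reading), "fov_y" (degrees; the focal length in pixels is half the picture's height over the tangent of half this angle, whatever the lens; pixels are square), "cx", "cy" (the principal point, pixels), "R" (3x3) and "t" (3): a world point X has camera coordinates R X + t. Camera axes: x right, y down, z forward; pixel columns grow to the right and rows downward; lengths in m; the calibration is good to about 2 mm. A picture is of the moment at which its call begins.
- ticket.finish_job(): hands the job in, once; it reports no verdict.
Trained networks look in a picture, given as the dict that the camera call returned (one of the last four; its "shot" number tells which), for a name from the list of things; names that differ only in an ending like _2 or _b are one class to them, and where a whole thing is asked for, a point or a joint stands for the part that bears it (a point fixed in the world has none). Each returns a list of dicts, best first, with "score" (0 to 1); they miss things now and then, are a little off and sometimes report something else, mostly with a low value. They report only what shows in the picture. A call takes as long as a camera call. They do not tell look-alikes from the thing itself.
- imaging.search_frame(name, picture): "uv" ([column, row] in pixels, amid what is visible of it).
- imaging.mark_of(name, picture): "uv" ([column, row] in pixels: a listed point, or the origin of a listed thing).
The state is a dict: "t": time; "q": joint angles; "dq": joint speeds; "effort": joint torques, N m; "tool_pos": TCP position; "tool_rot": TCP orientation; "contact_force": force on the tool from outside, world axes, zero at the start; "wrist_torque": the same for the moment, N m; "opening": finger opening in m.
Only numpy, scipy, OpenCV 4.12 (cv2) and the standard library are available. Lean on these libraries where they do the work, as an engineer would, in place of code of your own. Each camera call takes 0.05 s, during which the arm holds its last target.

TASK

Make up the valve stack on the round plate: lay the steel ring (the one with the hole) flat in the middle of the plate, then the solid steel disc squarely centred on top of it. Then take the sprung tweezers from their rest, squeeze them until the pointer pin meets the long middle tick on the cross strip (42 mm between the tips), and finish while holding them level at that gap, steady, with the jaws down on either side of the stack, touching neither stack nor plate. Leave everything else where it stands.

Things in the scene. Friction and masses are not known exactly. Their poses are not given: they have to be found in the camera images.
- ring: loose flat steel ring, 28 mm across, 12 mm thick, with a 13 mm hole; it lies flat on the desk to the right of the plate. Origin: centre of its underside, z up.
- disc: loose flat solid steel disc, no hole, 28 mm across, 12 mm thick; it lies flat on the desk near the ring (the two may have changed places). Origin: centre of its underside, z up.
- plate: fixed round aluminium plate on a waisted foot: level top face 64 mm across with two engraved centring circles, 40 mm above the desk; foot 68 mm across. Origin: centre of its foot, on the desk.
- plate_top (a point): centre of the plate's top face, z up.
- tweezers: loose sprung steel tweezers, 80 g, 180 mm long, lying level on the rest, legs side by side, bow at the back (x = -116 mm). x to the tips (end x = +62), y left, z up. Origin: underside, at the grips. Blades 14 mm high (mid z = +7), 3 mm thick. Black grips x -18..+18, z -2..+16 mm. Grip from above, closing along y. Let go, they spring open.
- grip_fixed (a point): middle of the flat outer face of the grip on the -y leg, which does not move in the tweezers' frame: x = 0, y = -21, z = +7 mm there; the face is parallel to the tweezers' x.
- grip_rib (a point): outermost line, at mid-height, of the half-round upright rib on the grip of the +y leg, which hinges at x = -108 mm: y = +30 mm when free (51 mm over both grips), +21 mm at the marked gap (42 mm over both grips, their middle then at y = 0). Squeezing takes about 5 N to begin and 9 N at the mark.
- mark (a point): long middle tick on the cross strip, which is fixed to the -y leg (x = +17 to +23 mm, on top of the blades, z = +16 mm) and reaches across to y = +33 mm; a short tick stands 2 mm to either side. The pointer pin is on the +y leg at x = +26 mm; at the marked gap it stands in front of this tick.
- jaw_centre (a point): in the tweezers' frame x = +50, y = 0, z = +7 mm: midway between the jaws at the marked gap; the stack's axis belongs here at the end. From x = +35 to the tips the jaws' inner faces are then at y = -21 and +21 mm, the outer faces at -24 and +24 mm.
- squeeze (a joint): angle of the tweezers' moving leg (rad): 0 free (tips 56 mm apart); grows as they are squeezed; tip gap = 56 mm - 170 mm x value, so 0.0824 is the marked 42 mm. The span over the grips shrinks by 108 mm x value.
- tool_rest: fixed low dark steel rest, nearer the robot than the plate, to the right: spine 22 mm wide, 6 mm high, two saddles 26 mm high, 12 mm long, 100 mm behind and 46 mm ahead of its origin (rear cheeks 33 mm high; front one 80 mm wide). Origin: on the desk, under the grips to a few mm; x as the tweezers. The filling machine boom ends 0.35 m above the desk, left of it.
- sample_jar: filled jar with a lid, 64 mm across, 94 mm high, behind the plate to the left; leave alone. Origin: centre of its underside.
- cap_1: white bottle cap, 31 mm across, 20 mm high, left of the plate; leave alone. Origin: centre of its underside.
- cap_2: white bottle cap, 31 mm across, 20 mm high, right of the plate and behind; leave alone. Origin: centre of its underside.
- cap_3: white bottle cap, 31 mm across, 20 mm high, left of the plate and behind; leave alone. Origin: centre of its underside.
Mind the look-alikes: they are no part of the job. Leave any pink or red look-alike of the disc alone.

How it is judged:
On the way, in this order (a step that is already met when the one before it is completed fails the run):
1. the ring lies flat in the middle of the plate (within 5 mm), let go (horizontal distance between ring and plate_top below 0.005 m and z of ring in the frame of plate_top between -0.003 and 0.003 m and angle between ring's own z axis and vertical below 0.1 rad and contact force between the fingers and ring below 0.1 N and linear speed of ring below 0.02 m/s), for 0.2 s.
2. the solid disc lies flat on the ring, centred on it within 4 mm, let go (horizontal distance between ring and plate_top below 0.005 m and z of ring in the frame of plate_top between -0.003 and 0.003 m and angle between each of ring, disc's own z axis and vertical below 0.1 rad and horizontal distance between disc and ring below 0.004 m and z of disc in the frame of plate_top between 0.009 and 0.015 m and contact force between the fingers and disc below 0.1 N and linear speed of disc below 0.02 m/s), for 0.2 s.
3. the tweezers are lifted clear of their rest (contact force between the fingers and tweezers above 1 N and contact force between tweezers and tool_rest below 0.1 N and z of tweezers in the frame of tool_rest above 0.034 m), for 0.2 s.
At the end, for the whole second after the job is handed in: Ring within 5 mm of plate centre, disc within 4 mm of ring, both flat; tweezers held at rest, level, tip gap 42 +-2.5 mm, steady; stack axis within 12.5 mm along and 6.5 mm across of jaw centre, blade mid-height 7 to 22 mm above plate top; touching neither stack, plate nor rest (horizontal distance between ring and plate_top below 0.005 m and z of ring in the frame of plate_top between -0.003 and 0.003 m and angle between each of ring, disc's own z axis and vertical below 0.1 rad and horizontal distance between disc and ring below 0.004 m and z of disc in the frame of plate_top between 0.009 and 0.015 m and value of joint squeeze between 0.0677 and 0.0971 rad and velocity of joint squeeze between -0.05 and 0.05 rad/s and contact force between the fingers and tweezers above 1 N and linear speed of tweezers below 0.02 m/s and angle between tweezers's own z axis and vertical below 0.15 rad and contact force between tweezers and ring below 0.2 N and contact force between tweezers and disc below 0.2 N and contact force between tweezers and plate below 0.2 N and contact force between tweezers and tool_rest below 0.2 N and x of disc in the frame of jaw_centre between -0.0125 and 0.0125 m and y of disc in the frame of jaw_centre between -0.0065 and 0.0065 m and z of jaw_centre in the frame of plate_top between 0.007 and 0.022 m); the arm keeps its last pose, push and grip.
It fails at once if a bystander is shifted more than 20 mm (distance of any of sample_jar, cap_1, cap_2, cap_3 from where it was at the start of the episode above 0.02 m).
It also fails if it takes over 67 s, if anything falls off the work surface, if the arm or the gripper's body presses on something with over 40 N, if the wrist force passes 120 N, or if a joint passes its speed limit or range.

## Working session

There is one attempt and no reset: what is moved stays moved. The work goes in short steps, Python scripts to look and compute and a tool call to move; the robot and the scene stay as the last step left them, time stands still between calls to the robot, and variables do not carry over. Pictures are saved under pics/ and viewed, and the job is handed in when it is done.

Besides the shell and the picture viewer there is one more tool, called after "Call:" as name(argument=value, ...), one argument or row to a line, values as JSON. step_arm: Moves the arm, as the interface text tells. Its arguments: {"type":"object","properties":{"targets":{"type":"array","items":{"type":"number"}},"grip":{"type":"number"},"force":{"type":"number"}},"required":["targets"]}

```bash
mkdir -p pics; ls
cat > h.py <<'E'
import numpy as np, cv2
from scipy.spatial.transform import Rotation as Ro
from station import monitor, imaging, ticket
def shot(n,fn=None):
    p=imaging.get_image(n)
    if fn: cv2.imwrite('pics/'+fn,p['color'][:,:,::-1])
    return p
def f(p): return 240/np.tan(np.radians(p['fov_y'])/2)
def ray(p,uv):
    R=np.array(p['R']);t=np.array(p['t'])
    d=np.array([(uv[0]-p['cx'])/f(p),(uv[1]-p['cy'])/f(p),1.])
    return -R.T@t, R.T@d
def atz(p,uv,z):
    c,d=ray(p,uv); return c+d*(z-c[2])/d[2]
def dep(p,uv):
    c,d=ray(p,uv); return c+d*p['depth'][int(round(uv[1])),int(round(uv[0]))]
def proj(p,X):
    x=np.array(p['R'])@np.array(X)+np.array(p['t']); return np.array([p['cx']+f(p)*x[0]/x[2],p['cy']+f(p)*x[1]/x[2]])
def cloud(p):
    R=np.array(p['R']);t=np.array(p['t']);v,u=np.mgrid[0:480,0:640];z=p['depth']
    C=np.stack([(u-p['cx'])/f(p)*z,(v-p['cy'])/f(p)*z,z],-1)
    return (C-t)@R
def tool(ob=None):
    ob=ob or monitor.get_obs(); return np.array(ob['tool_pos']),Ro.from_rotvec(ob['tool_rot'])
E
python3 - <<'E'
from h import *
np.set_printoptions(precision=4,suppress=True)
o=monitor.get_obs();print({k:np.round(v,4) for k,v in o.items()}); print(tool(o)[1].as_matrix())
for n in ['scene','side','wrist']:
    p=shot(n,n+'0.png'); print(n,p['fov_y'],p['cx'],p['cy'],p['shot'],p['t'])
    for k in ['ring','disc','plate','plate_top','tweezers','grip_fixed','grip_rib','mark','tool_rest','cap_1']:
        r=imaging.mark_of(k,p); print(k,[(np.round(a['uv'],1),round(a['score'],2)) for a in r[:4]])
E
```

```text
pics
{'t': np.float64(0.0), 'q': array([-0.119 ,  0.0534,  1.6143,  0.    ,  1.476 , -0.119 ]), 'dq': array([-0.0013, -0.0005,  0.0009,  0.0006, -0.0006,  0.0001]), 'effort': array([  0.0003, -39.367 , -37.0176,  -0.0002,   0.0069,  -0.    ]), 'tool_pos': array([0.6244, 0.0001, 0.23  ]), 'tool_rot': array([-3.1413, -0.    ,  0.0033]), 'contact_force': array([-0.1781, -0.4981,  0.4067]), 'wrist_torque': array([-0.0569, -0.0285,  0.0511]), 'opening': np.float64(0.0855)}
[[ 1.      0.     -0.0021]
 [ 0.     -1.      0.0003]
 [-0.0021 -0.0003 -1.    ]]
scene 57.36568060788865 320.44716769289727 242.9081665658328 1 [-0.6061  0.041   0.8887]
ring [(array([367.6, 326.7]), 0.75), (array([248.1, 275.3]), 0.41)]
disc [(array([318.3, 298.1]), 0.77), (array([316.4, 339.7]), 0.72), (array([345.2, 281.6]), 0.49)]
plate [(array([319.5, 239.5]), 0.63)]
plate_top [(array([316.8, 225.8]), 0.97), (array([366.1, 330.3]), 0.51)]
tweezers [(array([240.7, 301.5]), 0.91)]
grip_fixed [(array([254.2, 303.1]), 0.76)]
grip_rib [(array([226.1, 302.4]), 0.56), (array([246.7, 278.3]), 0.4)]
mark [(array([232.6, 28
[... 521 characters left out ...]
94)]
grip_fixed [(array([386.6, 249.8]), 0.84)]
grip_rib [(array([403.9, 259.8]), 0.5), (array([397.2, 255.3]), 0.5), (array([350. , 229.4]), 0.19)]
mark [(array([397.5, 257.7]), 0.8)]
tool_rest [(array([392.2, 265.7]), 0.9)]
cap_1 [(array([230.4, 333.1]), 0.71), (array([248.2, 257.5]), 0.58), (array([287.3, 339.4]), 0.48)]
wrist 60.668500189358866 317.61437709863685 240.73465133464836 3 [-0.6253 -0.0332  0.3785]
ring []
disc [(array([323.9, 366.6]), 0.61)]
plate [(array([296.4, 249. ]), 0.83)]
plate_top [(array([290.4, 264.3]), 0.79)]
tweezers []
grip_fixed []
grip_rib []
mark []
tool_rest []
cap_1 [(array([356.6,  81. ]), 0.96), (array([240.2, 108.8]), 0.85), (array([422.1, 315.2]), 0.81)]
```

View pics/scene0.png

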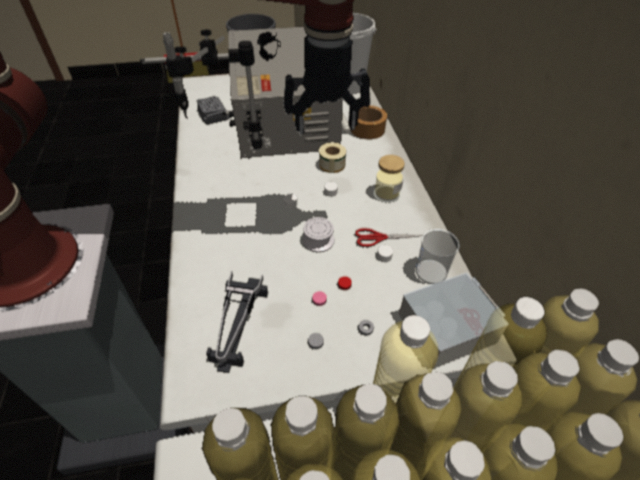

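View pics/side0.png

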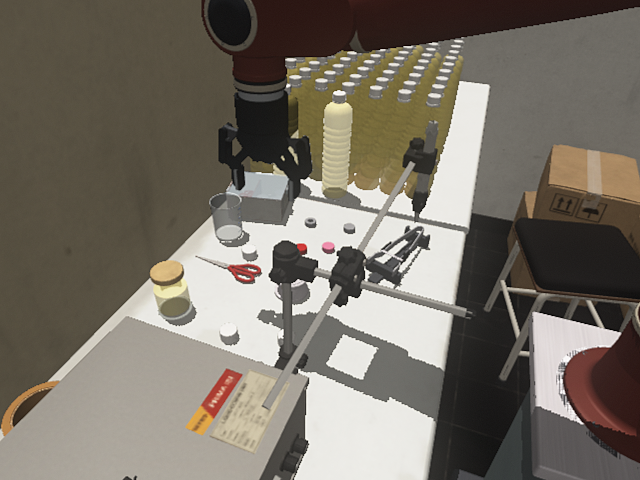

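View pics/wrist0.png

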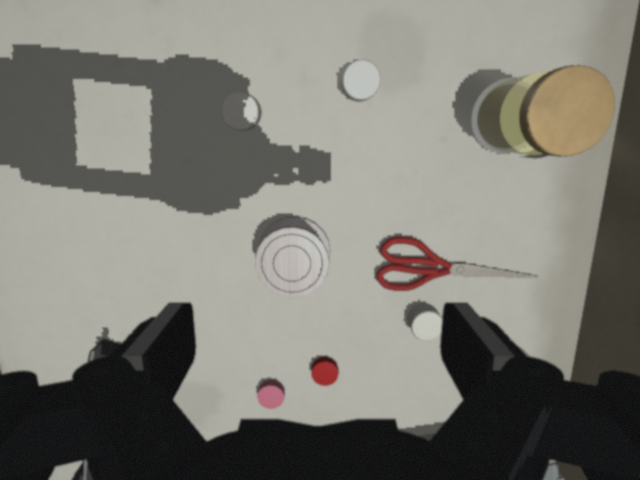

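Scene camera: the ring is at about (366,327) and the grey solid disc at about (316,340). The disc could be confused with the pink puck (319,298), the red puck (345,282) or the white caps (330,188), (385,254), (290,202). The tweezers lie on the rest at about (240,300). Next I'll measure positions and check a close crop.

Run:
```python
from h import *
np.set_printoptions(precision=4,suppress=True)
p=shot('scene'); s=shot('side'); w=shot('wrist')
print('ring',atz(p,(366,327),.012),atz(s,(311,222),.012),dep(s,(311,221)))
print('disc',atz(p,(316,340),.012),atz(s,(349,228),.012),dep(p,(316,340)))
print('pink',atz(p,(319,298),.012),'red',atz(p,(345,282),.012),atz(w,(325,371),.012))
print('plate',atz(p,(317,226),.04),atz(w,(291.5,261),.04),dep(w,(291,261)))
for a,uv in {'cap':(361,79),'cap2':(426,324),'cap3':(240,110)}.items(): print(a,atz(w,uv,.02))
print('tw mark',atz(p,(232.6,287.8),.04),atz(s,(397.5,257.7),.04)); print('gf',atz(p,(254,303),.035)); print('rest',atz(p,(241,316),.0),atz(s,(392.2,265.7),0))
# heights map cloud of overhead things
for q,n in((p,'scene'),(s,'side')):
    C=cloud(q); m=(q['depth']>0)&(C[...,2]>.15)&(C[...,0]>.15)&(C[...,0]<1.1)&(abs(C[...,1])<.7)
    H,_,_=np.histogram2d(C[m][:,0],C[m][:,1],bins=[np.arange(.15,1.11,.08),np.arange(-.7,.71,.1)])
    print(n);print(H.astype(int))
a=cv2.resize(p['color'][260:380,200:400],None,fx=4,fy=4,interpolation=3); cv2.imwrite('pics/crop1.png',a[:,:,::-1])
a=cv2.resize(s['color'][190:310,270:470],None,fx=4,fy=4,interpolation=3); cv2.imwrite('pics/crop2.png',a[:,:,::-1])
```

```text
ring [ 0.6472 -0.277   0.012 ] [ 0.6426 -0.2664  0.012 ] [ 0.6467 -0.2777  0.0066]
disc [ 0.5551 -0.2868  0.012 ] [ 0.5516 -0.2757  0.012 ] [ 0.555  -0.2869  0.0121]
pink [ 0.5763 -0.2003  0.012 ] red [ 0.6326 -0.1721  0.012 ] [ 0.6326 -0.1659  0.012 ]
plate [ 0.6015 -0.0398  0.04  ] [ 0.603  -0.0416  0.04  ] [ 0.6025 -0.0417  0.0398]
cap [0.6604 0.1062 0.02  ]
cap2 [ 0.7277 -0.1105  0.02  ]
cap3 [0.5614 0.0824 0.02  ]
tw mark [ 0.4213 -0.1695  0.04  ] [ 0.4199 -0.1723  0.04  ]
gf [ 0.4567 -0.2065  0.035 ]
rest [ 0.4293 -0.2061  0.    ] [ 0.4301 -0.1919  0.    ]
scene
[[    0     0     0     0     0     0     0     0     0     0     0     0
      0     0]
 [    0     0     0     0     0     0     0     0     0    38     0     0
      0     0]
 [    0     0     0     0     0     0     0   742     0   103     0     0
      0     0]
 [    0  3697   641     0     0     0     0   470   320   439   127    28
     20    12]
 [    0  4988   730     0     0     0     8     0   278  1132   547   300
    252   179]
 [    0  7061  2757     0     0     0  3818   274     0   346   466   555
    44
[... 739 characters left out ...]
4   810     0     0     0     0  4407   498  2914  1794     0
      0     0]
 [  384   533  1304     0     0     0     0  3968    22  3898  6723   422
      0     0]
 [  387   492  1696     0     0     0   548  8261     0  1973  6156  2623
      0     0]
 [  368   403  1271    10     0     0   205  3352     0  1861  5439  4528
      0     0]
 [  311   430  1258     0     0     0     0     0     0   178   674   489
      0     0]
 [  247    24     2     0     0     0     0     0     0     0     0     0
      0     0]
 [    0     0     7  1664  4213  5853  8258 12034 14143  5296     9     0
      0     0]
 [    0     0     0     0     0     0     0     0     0     0     0     0
      0     0]]
```

View pics/crop1.png

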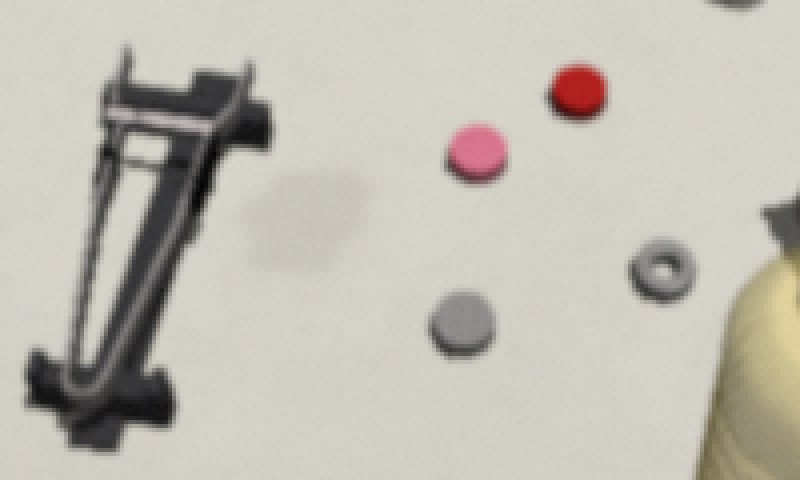

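View pics/crop2.png

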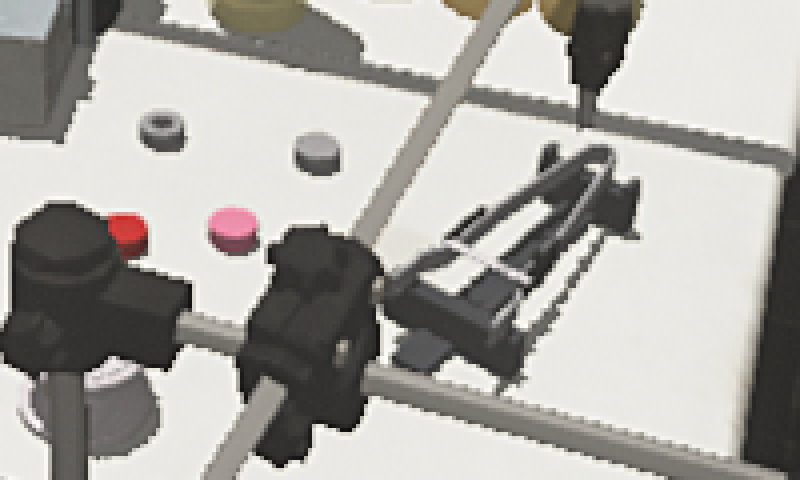

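Run:
```python
from h import *
np.set_printoptions(precision=2,suppress=True,linewidth=200)
for n in('scene','side'):
    q=shot(n); C=cloud(q); m=(q['depth']>0)&(C[...,2]>.06)
    X=C[m]
    xb=np.arange(.2,.8,.06); yb=np.arange(-.6,.4,.06)
    print(n,'cols y',yb)
    for lab,fn in(('min',np.min),('max',np.max)):
      print(lab)
      for x in xb:
        r=[]
        for y in yb:
            k=X[(X[:,0]>=x)&(X[:,0]<x+.06)&(X[:,1]>=y)&(X[:,1]<y+.06)]
            r.append(fn(k[:,2]) if len(k)>8 else 0)
        print('%.2f'%x,np.array(r))
```

```text
scene cols y [-0.6  -0.54 -0.48 -0.42 -0.36 -0.3  -0.24 -0.18 -0.12 -0.06 -0.    0.06  0.12  0.18  0.24  0.3   0.36]
min
0.20 [0 0 0 0 0 0 0 0 0 0 0 0 0 0 0 0 0]
0.26 [0.   0.   0.   0.   0.   0.   0.   0.   0.   0.   0.   0.   0.   0.29 0.   0.   0.  ]
0.32 [0.   0.   0.   0.   0.   0.   0.   0.   0.   0.   0.29 0.   0.   0.29 0.   0.   0.  ]
0.38 [0.23 0.17 0.23 0.   0.   0.   0.   0.   0.   0.   0.27 0.34 0.32 0.28 0.   0.   0.07]
0.44 [0.22 0.07 0.23 0.   0.   0.   0.   0.   0.   0.   0.   0.   0.   0.06 0.06 0.09 0.08]
0.50 [0.2  0.07 0.23 0.   0.   0.   0.   0.   0.   0.29 0.3  0.   0.   0.06 0.06 0.17 0.17]
0.56 [0.2  0.11 0.12 0.11 0.   0.   0.   0.   0.   0.25 0.26 0.   0.   0.   0.06 0.17 0.17]
0.62 [0.2  0.1  0.14 0.23 0.   0.   0.   0.   0.   0.25 0.25 0.   0.   0.   0.06 0.17 0.17]
0.68 [0.17 0.14 0.23 0.06 0.06 0.06 0.   0.   0.   0.25 0.3  0.   0.   0.   0.06 0.   0.  ]
0.74 [0.19 0.15 0.06 0.06 0.06 0.06 0.06 0.06 0.   0.   0.08 0.08 0.   0.   0.   0.   0.  ]
0.80 [0.15 0.15 0.17 0.23 0.06 0.06 0.06 0.06 0.   0.   0.08 0.08 0.   0.   0.   0.   0.  ]
max
0.20 [0 0 0 0 
[... 2377 characters left out ...]
 0.   0.   0.   0.   0.52 0.55 0.35 0.35 0.31 0.   0.  ]
0.44 [0.27 0.27 0.24 0.   0.   0.   0.   0.   0.   0.   0.54 0.54 0.   0.34 0.31 0.29 0.28]
0.50 [0.27 0.27 0.24 0.   0.   0.   0.   0.   0.   0.35 0.48 0.54 0.   0.32 0.18 0.18 0.18]
0.56 [0.27 0.27 0.24 0.24 0.   0.   0.   0.   0.   0.46 0.53 0.54 0.   0.   0.18 0.18 0.18]
0.62 [0.27 0.27 0.27 0.27 0.   0.   0.   0.   0.   0.35 0.53 0.53 0.   0.   0.18 0.18 0.18]
0.68 [0.27 0.27 0.24 0.   0.07 0.07 0.   0.   0.   0.35 0.35 0.   0.   0.   0.18 0.18 0.18]
0.74 [0.27 0.27 0.27 0.27 0.07 0.07 0.09 0.09 0.   0.   0.1  0.1  0.   0.   0.   0.   0.  ]
0.80 [0.27 0.   0.   0.07 0.07 0.07 0.09 0.09 0.   0.   0.09 0.1  0.   0.   0.   0.   0.  ]
```

Run:
```python
from h import *
np.set_printoptions(precision=3,suppress=True,linewidth=220)
X=[]
for n in('scene','side'):
    q=shot(n); C=cloud(q); m=(q['depth']>0)&(C[...,2]>.025)
    X.append(C[m])
X=np.vstack(X)
xb=np.arange(.46,.80,.02); yb=np.arange(-.44,-.14,.02)
print('     ',yb)
for x in xb:
    r=[]
    for y in yb:
        k=X[(X[:,0]>=x)&(X[:,0]<x+.02)&(X[:,1]>=y)&(X[:,1]<y+.02)]
        r.append(np.max(k[:,2]) if len(k)>2 else 0)
    print('%.2f'%x,np.array(r))
w=shot('wrist'); print(ray(w,(320,240)), w['R'])
for n in('scene','side'):
  p=shot(n)
  print(n,[ (k,atz(p,uv,.04)) for k,uv in ([('bow',(221,355)),('mark',(232.6,287.8))] if n=='scene' else [('bow',(418,227)),('mark',(397.5,257.7))])])
```

```text
[-0.44 -0.42 -0.4  -0.38 -0.36 -0.34 -0.32 -0.3  -0.28 -0.26 -0.24 -0.22 -0.2  -0.18 -0.16]
0.46 [0.    0.    0.    0.    0.    0.    0.    0.    0.    0.    0.    0.    0.04  0.042 0.043]
0.48 [0.    0.    0.    0.    0.    0.    0.    0.    0.    0.    0.    0.    0.    0.026 0.   ]
0.50 [0 0 0 0 0 0 0 0 0 0 0 0 0 0 0]
0.52 [0 0 0 0 0 0 0 0 0 0 0 0 0 0 0]
0.54 [0 0 0 0 0 0 0 0 0 0 0 0 0 0 0]
0.56 [0 0 0 0 0 0 0 0 0 0 0 0 0 0 0]
0.58 [0 0 0 0 0 0 0 0 0 0 0 0 0 0 0]
0.60 [0.241 0.237 0.    0.    0.    0.    0.    0.    0.    0.    0.    0.    0.    0.    0.   ]
0.62 [0.269 0.265 0.21  0.    0.    0.    0.    0.    0.    0.    0.    0.    0.    0.    0.   ]
0.64 [0.269 0.269 0.226 0.    0.    0.    0.    0.    0.    0.    0.    0.    0.    0.    0.   ]
0.66 [0.241 0.238 0.    0.    0.    0.    0.    0.    0.    0.    0.    0.    0.    0.    0.   ]
0.68 [0 0 0 0 0 0 0 0 0 0 0 0 0 0 0]
0.70 [0.    0.    0.    0.    0.    0.    0.064 0.    0.067 0.067 0.    0.    0.    0.    0.   ]
0.72 [0.    0.    0.    0.068 0.068 0.068 0.068 0.068 0.067 0.068 0.    0.    0.    0.    0.   ]
0.74 [0.242 0.238 0.    0.068 0.069 0.068 0.068 0.068 0.069 0.067 0.    0.    0.    0.    0.   ]
0.76 [0.27  0.265 0.    0.068 0.069 0.069 0.068 0.068 0.068 0.067 0.    0.    0.091 0.091 0.092]
0.78 [0.27  0.239 0.    0.067 0.068 0.068 0.068 0.068 0.068 0.068 0.067 0.091 0.092 0.088 0.092]
(array([0.625, 0.066, 0.374]), array([ 0.005, -0.258, -0.966])) [[ 1.    -0.    -0.   ]
 [-0.    -0.966  0.259]
 [-0.    -0.259 -0.966]]
scene [('bow', array([ 0.396, -0.302,  0.04 ])), ('mark', array([ 0.421, -0.17 ,  0.04 ]))]
side [('bow', array([ 0.399, -0.297,  0.04 ])), ('mark', array([ 0.42 , -0.172,  0.04 ]))]
```

The crop confirms grey solid disc (.555,-.287), ring with a hole (.646,-.275), and pink and red pucks to leave alone. First I'll go above the ring with the fingers part-closed.

Call:
step_arm(
  targets=[0.02,0.04,0.0,0,0.02,0.08,0.02,0,0.02,0.12,0.04,0,0.02,0.16,0.06,0,0.02,0.2,0.08,0,0.02,0.24,0.1,0,0.02,0.265,0.1,0,0.02,0.275,0.1,0,0.02,0.275,0.1,0,0.02,0.275,0.1,0],
  grip=0.05,
  force=40,
)

```text
t: 2.98
tool_pos: [0.6451, -0.2751, 0.1316]
tool_rot: [-3.141, 0.002, -0.001]
contact_force: [-0.4, 0.0, 0.5]
opening: 0.0502
```

Run:
```python
from h import *
np.set_printoptions(precision=4,suppress=True)
w=shot('wrist','w1.png'); print(tool()[0],monitor.get_obs()['tool_rot'],imaging.mark_of('ring',w)[:2],imaging.mark_of('disc',w)[:3],monitor.get_obs()['opening'])
```

```text
[ 0.6455 -0.2741  0.132 ] [-3.1413 -0.0007 -0.0015] [{'uv': [322.2, 229.9], 'score': 0.58}] [{'uv': [186.0, 243.1], 'score': 0.81}, {'uv': [209.1, 108.8], 'score': 0.73}, {'uv': [298.2, 63.0], 'score': 0.62}] 0.05026440880041418
```

View pics/w1.png

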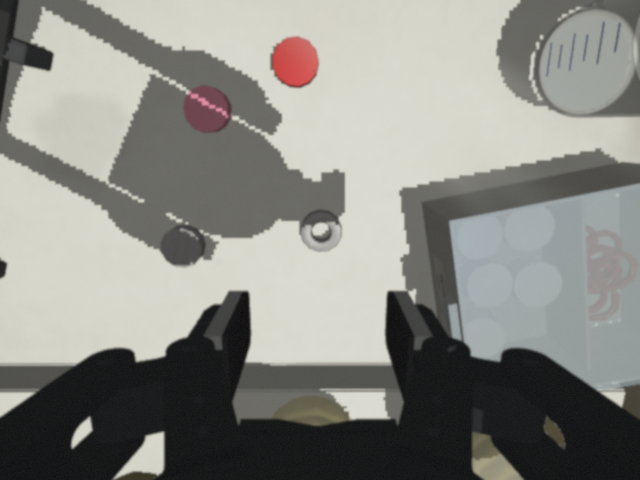

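The wrist view shows the ring at (321,230) and the grey disc at (183,245). The pink and red pucks are above them.

Run:
```python
from h import *
np.set_printoptions(precision=4,suppress=True)
w=shot('wrist'); C=cloud(w)
for n,c in (('ring',(321,230)),('disc',(183,244))):
    sub=np.zeros((480,640),bool); sub[c[1]-35:c[1]+35,c[0]-35:c[0]+35]=1
    m=sub&(C[...,2]>.008)&(C[...,2]<.02); 
    pts=cv2.findNonZero(m.astype(np.uint8)); (cc,r)=cv2.minEnclosingCircle(np.float32(C[m][:,:2])*1000)
    print(n,m.sum(),C[m].mean(0),np.round(cc,1),round(r,1),C[m][:,2].max(), 'uv',atz(w,c,.012))
    lo,hi=C[m].min(0),C[m].max(0); print((lo+hi)/2,hi-lo)
g=np.array(tool()[0]);print(g)
# expected tips
a=cv2.resize(w['color'][180:290,130:370],None,fx=3,fy=3,interpolation=3); cv2.imwrite('pics/crop3.png',a[:,:,::-1])
```

```text
ring 1054 [ 0.6476 -0.2729  0.0116] [ 647.8 -273.5] 14.0 0.013961871265302801 uv [ 0.6484 -0.2707  0.012 ]
[ 0.6475 -0.2733  0.011 ] [0.0274 0.0275 0.006 ]
disc 1339 [ 0.5548 -0.2834  0.0119] [ 554.4 -284. ] 14.0 0.01422937102140578 uv [ 0.5567 -0.2804  0.012 ]
[ 0.5546 -0.2839  0.0111] [0.0276 0.0276 0.0062]
[ 0.6457 -0.2733  0.1323]
```

View pics/crop3.png

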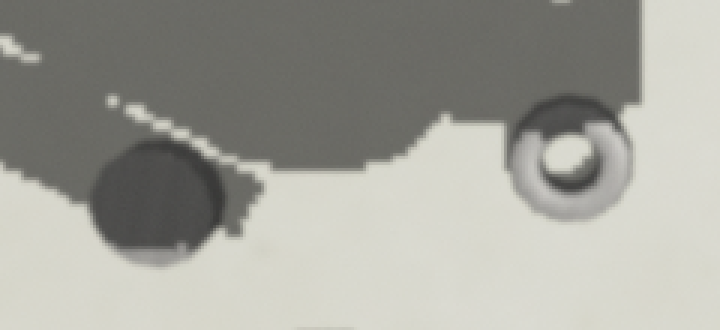

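The ring is at (.6477,-.2735), 28 mm across, and within 2 mm of the scene-camera estimate. Descending.

Call:
step_arm(
  targets=[0.002,0,0.03,0,0.002,0,0.06,0,0.002,0,0.09,0,0.002,0,0.105,0,0.002,0,0.115,0,0.002,0,0.115,0,0.002,0,0.115,0],
)

```text
t: 3.77
tool_pos: [0.6485, -0.2732, 0.0182]
tool_rot: [3.141, 0.004, 0.003]
contact_force: [-0.1, -0.1, -0.5]
opening: 0.0497
```

Run:
```python
from h import *
np.set_printoptions(precision=4,suppress=True)
w=shot('wrist','w2.png'); 
for i in range(4): print(tool()[0]); shot('wrist')
C=cloud(w)
# ring
m=(C[...,2]>.008)&(C[...,2]<.02)&(abs(C[...,0]-.6477)<.018)&(abs(C[...,1]+.2735)<.02)
print(m.sum(),C[m].min(0),C[m].max(0))
```

```text
[ 0.6492 -0.2738  0.0194]
[ 0.6495 -0.2741  0.02  ]
[ 0.6495 -0.2742  0.02  ]
[ 0.6493 -0.2741  0.0199]
2916 [ 0.6339 -0.2872  0.008 ] [ 0.6613 -0.2596  0.0145]
```

View pics/w2.png

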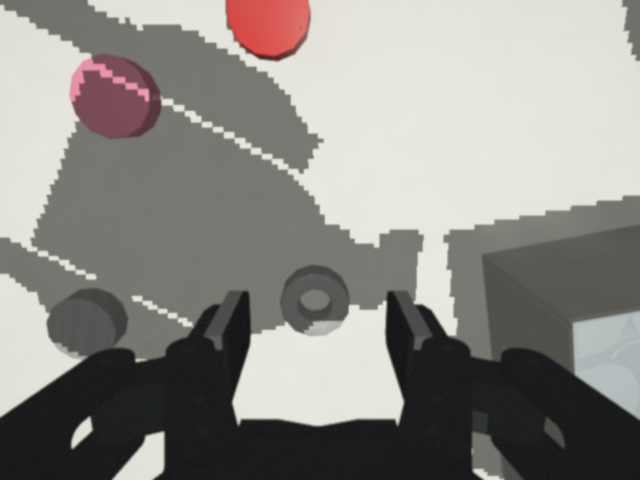

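Call:
step_arm(
  targets=[-0.001,-0.001,0.008,0,-0.001,-0.001,0.014,0,-0.001,-0.001,0.017,0,-0.001,-0.001,0.017,0,-0.001,-0.001,0.017,0],
)

```text
t: 4.43
tool_pos: [0.6476, -0.2728, 0.0016]
tool_rot: [3.14, 0.003, 0.004]
contact_force: [0.1, -0.1, 0.0]
opening: 0.0502
```

Call:
step_arm(
  targets=[0,0,0,0,0,0,0,0,0,0,0,0,0,0,0,0,0,0,0,0,0,0,0,0,0,0,0,0],
  grip=0.018,
)

```text
t: 5.02
tool_pos: [0.6478, -0.2729, 0.0019]
tool_rot: [3.14, 0.003, 0.005]
contact_force: [-0.5, 0.1, 1.1]
opening: 0.0258
```

Run:
```python
from h import *
np.set_printoptions(precision=4,suppress=True)
w=shot('wrist','w3.png'); 
for i in range(3): o=monitor.get_obs();print(np.array(o['tool_pos']),o['opening'],np.array(o['contact_force'])); shot('side') 
C=cloud(w)
m=(C[...,2]>.008)&(C[...,2]<.02)&(abs(C[...,0]-.6477)<.018)&(abs(C[...,1]+.2735)<.02)
print(m.sum(),C[m].min(0),C[m].max(0))
```

```text
[ 0.6478 -0.2729  0.0018] 0.02579256278689372 [-0.7217  0.1128  1.467 ]
[ 0.6478 -0.273   0.0019] 0.02639118530214216 [ 0.5055 -0.754   1.1289]
[ 0.6478 -0.2729  0.0018] 0.02621853604305068 [-0.0782 -0.7418  0.7779]
4278 [ 0.6297 -0.2875  0.008 ] [ 0.6657 -0.2596  0.02  ]
```

View pics/w3.png

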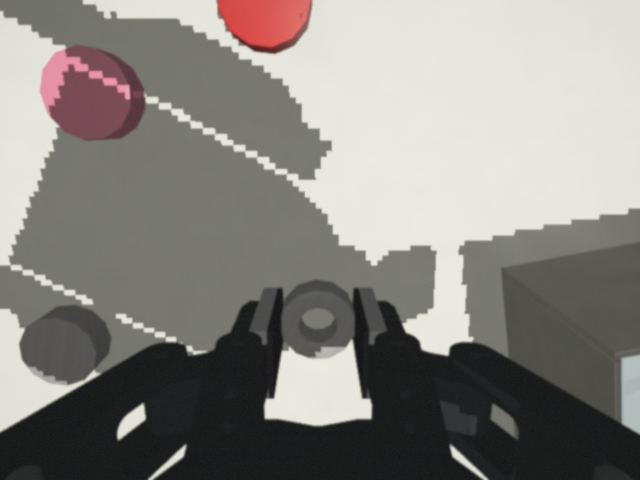

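The ring is between the pads. Lifting, then moving over the plate.

Call:
step_arm(
  targets=[0,0,-0.02,0,0,0,-0.05,0,0,0,-0.09,0,-0.01,-0.03,-0.118,0,-0.02,-0.07,-0.118,0,-0.03,-0.11,-0.118,0,-0.04,-0.15,-0.118,0,-0.045,-0.19,-0.118,0,-0.045,-0.22,-0.118,0,-0.045,-0.231,-0.118,0,-0.045,-0.231,-0.118,0,-0.045,-0.231,-0.118,0],
)

```text
t: 6.22
tool_pos: [0.6019, -0.0421, 0.1192]
tool_rot: [3.139, 0.005, 0.005]
contact_force: [0.1, -0.4, -0.4]
opening: 0.026
```

Run:
```python
from h import *
np.set_printoptions(precision=4,suppress=True)
shot('side'); w=shot('wrist','w4.png'); o=monitor.get_obs();print(np.array(o['tool_pos']),o['tool_rot'],o['opening'],np.array(o['contact_force']))
C=cloud(w)
m=(C[...,2]>.036)&(C[...,2]<.044)&(abs(C[...,0]-.603)<.05)&(abs(C[...,1]+.04)<.05)
n,l,s,_=cv2.connectedComponentsWithStats(m.astype(np.uint8)); k=1+np.argmax(s[1:,4]); m=l==k
print(m.sum(),C[m].mean(0),cv2.minEnclosingCircle(np.float32(C[m][:,:2])*1000)); print(imaging.mark_of('plate_top',w)[:2],imaging.mark_of('ring',w)[:2])
u=imaging.mark_of('plate_top',w)
if u: print(atz(w,u[0]['uv'],.04))
```

```text
[ 0.6021 -0.0433  0.1193] [3.1395 0.0011 0.0051] 0.025747224493594387 [ 0.7013  0.3713 -1.3357]
8405 [ 0.603  -0.039   0.0399] ((602.935302734375, -43.34260559082031), 31.960037231445312)
[{'uv': [318.3, 256.5], 'score': 0.57}] [{'uv': [318.0, 313.9], 'score': 0.7}]
[ 0.6031 -0.0459  0.04  ]
```

View pics/w4.png

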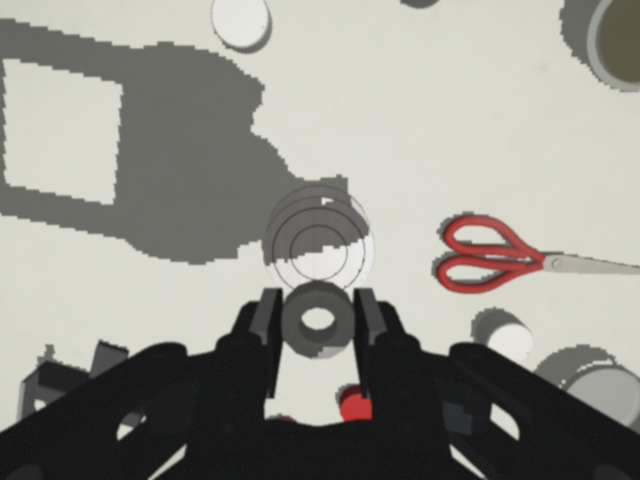

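The plate centre measures (.603,-.043) from both the engraved circle at (318,251) and the depth outline, which gives a 32 mm radius. The ring in hand lines up with it. Descending.

Call:
step_arm(
  targets=[0.001,0,0.03,0,0.001,0,0.055,0,0.001,0,0.068,0,0.001,0,0.074,0,0.001,0,0.076,0,0.001,0,0.077,0,0.001,0,0.077,0,0.001,0,0.077,0],
)

```text
t: 7.13
tool_pos: [0.6044, -0.0437, 0.0437]
tool_rot: [3.139, 0.0, 0.009]
contact_force: [0.4, 0.6, -0.0]
opening: 0.0257
```

Run:
```python
from h import *
np.set_printoptions(precision=4,suppress=True)
w=shot('wrist','w5.png'); o=monitor.get_obs();print(np.array(o['tool_pos']),o['tool_rot'],o['opening'],np.array(o['contact_force']))
```

```text
[ 0.6043 -0.0437  0.0437] [3.1394 0.0001 0.0086] 0.025826132637689764 [ 0.8765  0.3093 -0.1785]
```

View pics/w5.png

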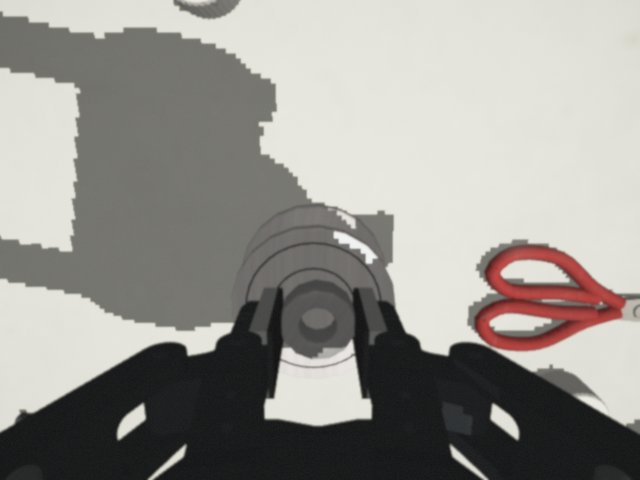

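Run:
```python
from h import *
np.set_printoptions(precision=4,suppress=True)
w=shot('wrist'); print(proj(w,(.603,-.0433,.04)),proj(w,(.603,-.0433,.0535)))
# circle edges check: outer engraved top (313,243) bottom(318,367)
print(atz(w,(313,243),.04),atz(w,(316,367),.04),atz(w,(247,300),.04),atz(w,(383,300),.04),atz(w,(318,319),.0535))
```

```text
[313.1634 306.6343] [312.9586 322.51  ]
[ 0.603  -0.0178  0.04  ] [ 0.6041 -0.0696  0.04  ] [ 0.5776 -0.0405  0.04  ] [ 0.6299 -0.0406  0.04  ] [ 0.6048 -0.0419  0.0535]
```

Call:
step_arm(
  targets=[-0.001,0.001,0.0,0,-0.001,0.001,0.001,0,-0.001,0.001,0.0015,0,-0.001,0.001,0.0015,0],
)

```text
t: 7.57
tool_pos: [0.6031, -0.0446, 0.042]
tool_rot: [3.139, 0.0, 0.008]
contact_force: [-0.1, -0.5, 0.1]
opening: 0.0259
```

Call:
step_arm(
  targets=[0,0,0,0,0,0,0,0,0,0,0,0,0,0,0,0],
  grip=0.05,
)

```text
t: 7.9
tool_pos: [0.6031, -0.0446, 0.042]
tool_rot: [3.139, 0.0, 0.008]
contact_force: [-0.1, -0.4, -1.1]
opening: 0.0505
```

Call:
step_arm(
  targets=[0,0,-0.02,0,0,0,-0.05,0,0,0,-0.075,0,0,0,-0.08,0,0,0,-0.08,0,0,0,-0.08,0],
)

```text
t: 8.4
tool_pos: [0.6025, -0.0444, 0.1215]
tool_rot: [3.14, 0.0, 0.008]
contact_force: [-0.4, 0.5, -1.1]
opening: 0.0499
```

Run:
```python
from h import *
np.set_printoptions(precision=4,suppress=True)
w=shot('wrist','w6.png'); o=monitor.get_obs();print(np.array(o['tool_pos']),o['tool_rot'],o['opening'],np.array(o['contact_force']))
C=cloud(w)
for lo,hi in((.036,.044),(.048,.058)):
  m=(C[...,2]>lo)&(C[...,2]<hi)&(abs(C[...,0]-.603)<.05)&(abs(C[...,1]+.04)<.05)
  n,l,s,_=cv2.connectedComponentsWithStats(m.astype(np.uint8)); k=1+np.argmax(s[1:,4]); m=l==k
  print(m.sum(),C[m].mean(0),cv2.minEnclosingCircle(np.float32(C[m][:,:2])*1000),C[m].min(0),C[m].max(0))
```

```text
[ 0.6017 -0.0442  0.1203] [3.14   0.0003 0.0043] 0.0496260491115448 [ 0.5609 -0.1528  0.2093]
7361 [ 0.6028 -0.0408  0.04  ] ((602.9555053710938, -43.43067932128906), 32.03594207763672) [ 0.5715 -0.0751  0.0362] [ 0.6349 -0.0117  0.044 ]
1545 [ 0.6032 -0.0445  0.0516] ((603.3690185546875, -45.2267951965332), 13.913785934448242) [ 0.5897 -0.0587  0.048 ] [ 0.6165 -0.0316  0.0538]
```

View pics/w6.png

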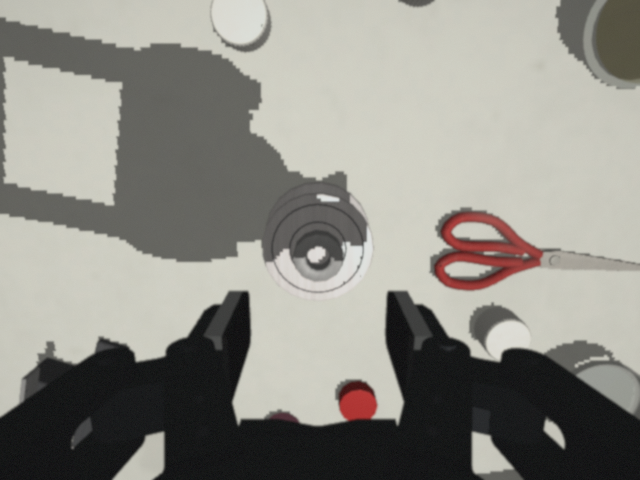

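The ring is flat on the plate at (.6033,-.045), about 1.7 mm from the plate centre. Going to the disc.

Call:
step_arm(
  targets=[-0.008,0.04,0,0,-0.016,0.08,0,0,-0.024,0.12,0,0,-0.032,0.16,0,0,-0.04,0.2,0.01,0,-0.045,0.225,0.04,0,-0.047,0.237,0.07,0,-0.047,0.239,0.09,0,-0.047,0.239,0.098,0,-0.047,0.239,0.1,0,-0.047,0.239,0.1,0,-0.047,0.239,0.1,0],
)

```text
t: 9.45
tool_pos: [0.5559, -0.2832, 0.0216]
tool_rot: [3.139, 0.002, 0.006]
contact_force: [0.6, -0.7, 0.5]
opening: 0.0499
```

Run:
```python
from h import *
np.set_printoptions(precision=4,suppress=True)
shot('side');w=shot('wrist','w7.png'); o=monitor.get_obs();print(np.array(o['tool_pos']),o['tool_rot'],o['opening'],np.array(o['contact_force']))
C=cloud(w)
m=(C[...,2]>.008)&(C[...,2]<.016)&(abs(C[...,0]-.5545)<.02)&(abs(C[...,1]+.284)<.02)
n,l,s,_=cv2.connectedComponentsWithStats(m.astype(np.uint8)); k=1+np.argmax(s[1:,4]); m=l==k
print(m.sum(),C[m].mean(0),cv2.minEnclosingCircle(np.float32(C[m][:,:2])*1000),C[m].min(0),C[m].max(0))
```

```text
[ 0.5565 -0.2835  0.0225] [3.1382 0.0018 0.0086] 0.050337363838863655 [ 0.2347  0.2083 -0.1609]
3501 [ 0.5542 -0.2832  0.0118] ((554.3472290039062, -284.0417785644531), 14.188984870910645) [ 0.5407 -0.2981  0.008 ] [ 0.5678 -0.2699  0.0142]
```

View pics/w7.png

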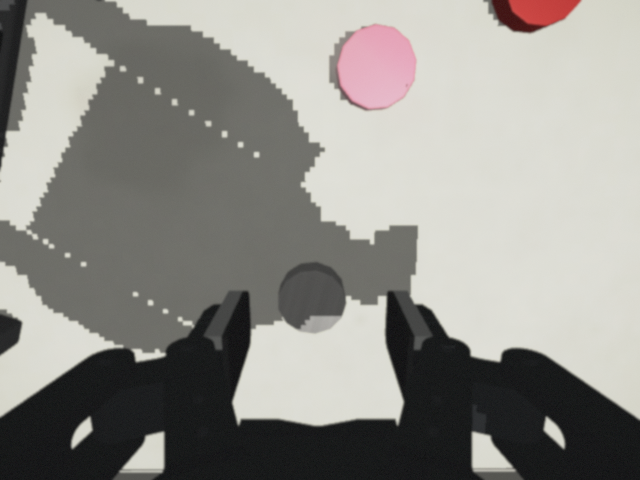

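Call:
step_arm(
  targets=[-0.002,0.0005,0.01,0,-0.002,0.0005,0.017,0,-0.002,0.0005,0.02,0,-0.002,0.0005,0.0205,0,-0.002,0.0005,0.0205,0],
)

```text
t: 9.97
tool_pos: [0.5541, -0.2838, 0.0013]
tool_rot: [3.139, 0.002, 0.007]
contact_force: [0.1, 0.4, -0.5]
opening: 0.05
```

Call:
step_arm(
  targets=[0,0,0,0,0,0,0,0,0,0,0,0,0,0,0,0,0,0,0,0,0,0,0,0,0,0,0,0],
  grip=0.018,
)

```text
t: 10.55
tool_pos: [0.5544, -0.284, 0.0016]
tool_rot: [3.138, 0.002, 0.008]
contact_force: [0.0, 0.3, 1.6]
opening: 0.0248
```

Run:
```python
from h import *
np.set_printoptions(precision=4,suppress=True)
w=shot('wrist','w8.png'); o=monitor.get_obs();print(np.array(o['tool_pos']),o['tool_rot'],o['opening'],np.array(o['contact_force']))
C=cloud(w)
m=(C[...,2]>.009)&(C[...,2]<.015)&(abs(C[...,0]-.5545)<.0125)&(abs(C[...,1]+.284)<.02)
print(m.sum(),C[m].min(0),C[m].max(0))
```

```text
[ 0.5544 -0.284   0.0016] [3.1385 0.0019 0.0078] 0.025118256663136832 [-0.0955 -0.5135  0.9704]
4361 [ 0.542  -0.2986  0.009 ] [ 0.567  -0.2702  0.015 ]
```

Call:
step_arm(
  targets=[0,0,-0.02,0,0,0,-0.05,0,0,0,-0.09,0,0.008,-0.03,-0.118,0,0.016,-0.07,-0.118,0,0.024,-0.11,-0.118,0,0.032,-0.15,-0.118,0,0.04,-0.19,-0.118,0,0.047,-0.225,-0.118,0,0.049,-0.239,-0.118,0,0.049,-0.239,-0.118,0,0.049,-0.239,-0.118,0],
)

```text
t: 11.6
tool_pos: [0.6022, -0.0444, 0.1187]
tool_rot: [3.138, 0.004, 0.006]
contact_force: [0.3, -0.5, -0.9]
opening: 0.0249
```

Run:
```python
from h import *
np.set_printoptions(precision=4,suppress=True)
shot('side');shot('side');w=shot('wrist','w9.png'); o=monitor.get_obs();print(np.array(o['tool_pos']),o['tool_rot'],o['opening'],np.array(o['contact_force']))
C=cloud(w)
m=(C[...,2]>.048)&(C[...,2]<.058)&(abs(C[...,0]-.603)<.03)&(abs(C[...,1]+.04)<.03)
print(m.sum(),C[m].min(0),C[m].max(0))
m=(C[...,2]>.124)&(C[...,2]<.136)&(abs(C[...,0]-.603)<.012)&(abs(C[...,1]+.044)<.02)
print(m.sum(),C[m].min(0),C[m].max(0))
```

```text
[ 0.6022 -0.0461  0.1189] [ 3.1381 -0.0009  0.0071] 0.024646299869173306 [-0.9027 -0.1384 -0.6788]
1561 [ 0.5896 -0.0575  0.048 ] [ 0.6166 -0.0314  0.0537]
4448 [ 0.591  -0.0601  0.1241] [ 0.615 -0.032  0.136]
```

View pics/w9.png

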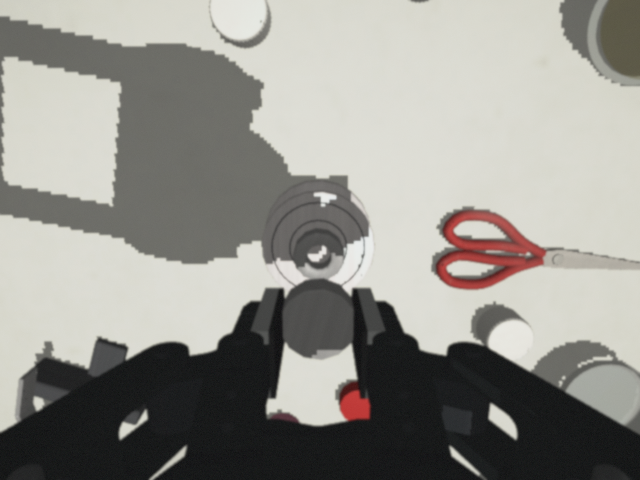

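Call:
step_arm(
  targets=[0.001,-0.001,0.025,0,0.001,-0.001,0.045,0,0.001,-0.001,0.056,0,0.001,-0.001,0.061,0,0.001,-0.001,0.062,0,0.001,-0.001,0.062,0,0.001,-0.001,0.062,0],
)

```text
t: 12.33
tool_pos: [0.6045, -0.0457, 0.0583]
tool_rot: [3.138, -0.001, 0.01]
contact_force: [-0.1, 0.2, -0.6]
opening: 0.025
```

Run:
```python
from h import *
np.set_printoptions(precision=4,suppress=True)
w=shot('wrist','w10.png'); o=monitor.get_obs();print(np.array(o['tool_pos']),o['tool_rot'],o['opening'],np.array(o['contact_force']))
print(proj(w,(.6033,-.045,.04)))
```

```text
[ 0.6046 -0.0456  0.0585] [ 3.1376 -0.0012  0.0111] 0.02490819827351778 [ 0.5244  0.7316 -0.5664]
[313.6156 291.2755]
```

View pics/w10.png

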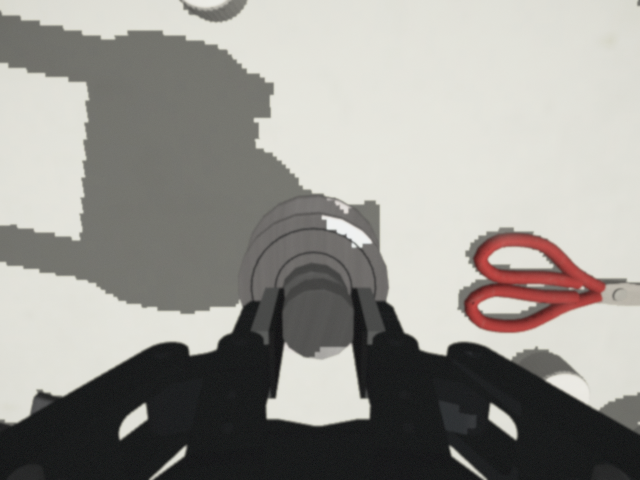

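Call:
step_arm(
  targets=[-0.001,-0.001,0.001,0,-0.0015,-0.001,0.003,0,-0.0015,-0.001,0.0045,0,-0.0015,-0.001,0.0045,0,-0.0015,-0.001,0.0045,0],
)

```text
t: 12.8
tool_pos: [0.603, -0.0446, 0.0538]
tool_rot: [3.138, -0.001, 0.011]
contact_force: [0.6, -0.5, -0.3]
opening: 0.0248
```

Run:
```python
from h import *
np.set_printoptions(precision=4,suppress=True)
w=shot('wrist','w11.png'); o=monitor.get_obs();print(np.array(o['tool_pos']),o['tool_rot'],o['opening'],np.array(o['contact_force']))
```

```text
[ 0.6031 -0.0446  0.0539] [ 3.1376 -0.001   0.0108] 0.024598791900201075 [-0.1276  0.6114 -0.6903]
```

Call:
step_arm(
  targets=[0,0,0,0,0,0,0,0,0,0,0,0,0,0,0,0],
  grip=0.05,
)

```text
t: 13.18
tool_pos: [0.6032, -0.0446, 0.054]
tool_rot: [3.138, -0.001, 0.011]
contact_force: [-0.2, 0.1, -0.6]
opening: 0.0501
```

Call:
step_arm(
  targets=[0,0,-0.02,0,0,0,-0.05,0,0,0,-0.075,0,0,0,-0.08,0,0,0,-0.08,0,0,0,-0.08,0],
)

```text
t: 13.68
tool_pos: [0.6024, -0.0442, 0.1335]
tool_rot: [3.138, -0.001, 0.011]
contact_force: [-0.4, 0.1, -1.1]
opening: 0.0497
```

Run:
```python
from h import *
np.set_printoptions(precision=4,suppress=True)
w=shot('wrist','w12.png'); o=monitor.get_obs();print(np.array(o['tool_pos']),o['tool_rot'],o['opening'],np.array(o['contact_force']))
C=cloud(w)
for lo,hi in((.036,.044),(.046,.058),(.060,.068)):
  m=(C[...,2]>lo)&(C[...,2]<hi)&(abs(C[...,0]-.603)<.05)&(abs(C[...,1]+.04)<.05)
  n,l,s,_=cv2.connectedComponentsWithStats(m.astype(np.uint8)); k=1+np.argmax(s[1:,4]); m=l==k
  print(m.sum(),C[m].mean(0),cv2.minEnclosingCircle(np.float32(C[m][:,:2])*1000),C[m].min(0),C[m].max(0))
```

```text
[ 0.6016 -0.0441  0.1323] [ 3.1381 -0.0011  0.0073] 0.04983546784682533 [-0.2589 -0.3831 -0.142 ]
6307 [ 0.6028 -0.0396  0.04  ] ((602.8445434570312, -43.61235809326172), 32.2124137878418) [ 0.5717 -0.0753  0.0362] [ 0.6348 -0.0115  0.0439]
173 [ 0.603  -0.0336  0.0521] ((603.1912841796875, -39.247955322265625), 12.656610488891602) [ 0.5906 -0.04    0.046 ] [ 0.6158 -0.031   0.058 ]
1979 [ 0.6034 -0.0441  0.0638] ((603.3198852539062, -44.78362274169922), 14.004364013671875) [ 0.5897 -0.0588  0.0601] [ 0.617  -0.031   0.0659]
```

View pics/w12.png

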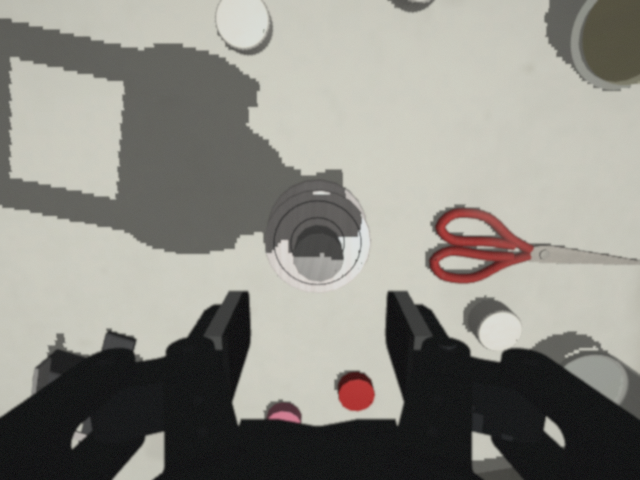

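The disc sits on the ring at (.6033,-.0448), within 1 mm of it, with its top at 64 mm. Next, a look at the tweezers.

Call:
step_arm(
  targets=[-0.03,0.02,-0.02,0.05,-0.06,0.045,-0.02,0.1,-0.09,0.07,-0.02,0.15,-0.12,0.095,-0.02,0.18,-0.15,0.12,-0.02,0.18,-0.168,0.14,-0.02,0.18,-0.174,0.146,-0.02,0.18,-0.174,0.146,-0.02,0.18,-0.174,0.146,-0.02,0.18],
  grip=0.075,
)

```text
t: 14.48
tool_pos: [0.4272, -0.1895, 0.1508]
tool_rot: [3.127, -0.285, 0.006]
contact_force: [0.6, -0.7, 0.3]
opening: 0.0749
```

Run:
```python
from h import *
np.set_printoptions(precision=4,suppress=True)
shot('side');w=shot('wrist','w13.png'); o=monitor.get_obs();print(np.array(o['tool_pos']),o['opening'],np.array(o['contact_force'])); print(tool(o)[1].as_matrix())
for k in ['grip_fixed','grip_rib','mark','tweezers','tool_rest','jaw_centre']:
    r=imaging.mark_of(k,w); print(k,[(a['uv'],a['score'],atz(w,a['uv'],.035)) for a in r[:2]])
```

```text
[ 0.4279 -0.1891  0.1514] 0.07527136307867899 [-0.052   0.3822 -0.799 ]
[[ 0.9839 -0.1785  0.0039]
 [-0.1785 -0.9839 -0.0025]
 [ 0.0043  0.0018 -1.    ]]
grip_fixed [([357.6, 248.8], 0.96, array([ 0.4526, -0.203 ,  0.035 ]))]
grip_rib [([283.9, 236.7], 0.65, array([ 0.4066, -0.1862,  0.035 ]))]
mark [([304.5, 213.3], 0.58, array([ 0.4227, -0.1734,  0.035 ]))]
tweezers []
tool_rest [([327.5, 233.7], 0.58, array([ 0.4349, -0.1894,  0.035 ]))]
jaw_centre []
```

View pics/w13.png

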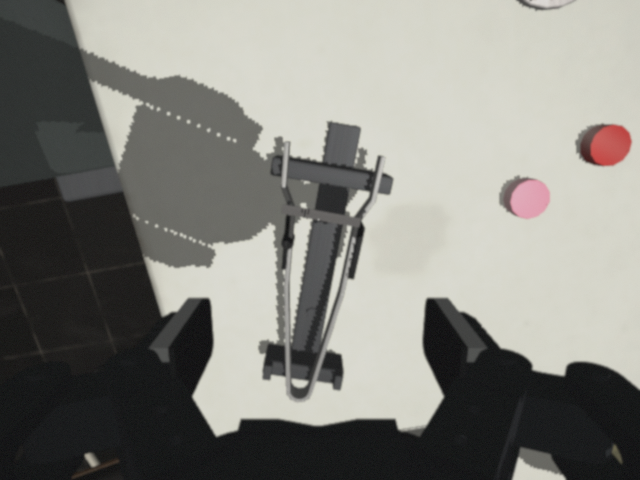

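Run:
```python
from h import *
w=shot('wrist')
a=cv2.resize(w['color'][110:300,250:410],None,fx=3,fy=3,interpolation=cv2.INTER_CUBIC); a=cv2.convertScaleAbs(a,alpha=1.6,beta=20); cv2.imwrite('pics/crop13.png',a[:,:,::-1])
C=cloud(w); m=(C[...,2]>.028)&(C[...,2]<.06)&(C[...,0]>.36)&(C[...,0]<.5)&(C[...,1]<-.1)&(C[...,1]>-.34)
X=C[m]; print(len(X))
for lo in np.arange(-.32,-.11,.01):
    k=X[(X[:,1]>=lo)&(X[:,1]<lo+.01)]
    if len(k):
        xs=np.sort(k[:,0]); sp=np.split(xs,np.where(np.diff(xs)>.004)[0]+1)
        print('%.2f'%lo,[(round(s[0]*1000),round(s[-1]*1000),len(s)) for s in sp if len(s)>2],np.round(np.percentile(k[:,2],[5,50,95]),4))
```

```text
4976
-0.31 [(386, 404, 250), (418, 426, 75)] [0.0295 0.035  0.0405]
-0.30 [(386, 390, 81), (401, 408, 93), (420, 427, 73)] [0.0292 0.0369 0.0407]
-0.29 [(370, 378, 97), (387, 392, 69), (406, 414, 95)] [0.0316 0.0376 0.0406]
-0.28 [(372, 378, 47), (389, 393, 65), (411, 418, 98)] [0.0295 0.0389 0.0407]
-0.27 [(391, 395, 66), (416, 424, 99)] [0.0309 0.0395 0.041 ]
-0.26 [(393, 397, 79), (421, 428, 106)] [0.0303 0.0396 0.0409]
-0.25 [(394, 399, 82), (426, 433, 109)] [0.0292 0.0394 0.0407]
-0.24 [(396, 401, 73), (431, 438, 110)] [0.0304 0.0395 0.0411]
-0.23 [(399, 402, 68), (436, 446, 104)] [0.0311 0.0396 0.041 ]
-0.22 [(400, 405, 79), (439, 450, 199)] [0.0321 0.0403 0.0425]
-0.21 [(401, 408, 110), (443, 454, 206)] [0.0339 0.0405 0.0426]
-0.20 [(403, 412, 138), (447, 458, 219)] [0.0325 0.041  0.0429]
-0.19 [(405, 414, 182), (438, 460, 289)] [0.033  0.0414 0.0427]
-0.18 [(409, 469, 730)] [0.0337 0.0412 0.0426]
-0.17 [(409, 427, 223), (466, 473, 131)] [0.0309 0.0407 0.0426]
-0.16 [(411, 415, 107), (470, 476, 136)] [0.0299 0.0395 0.0409]
-0.15 [(413, 418, 98), (473, 478, 54)] [0.0304 0.0395 0.0408]
-0.14 [(415, 421, 103)] [0.0313 0.0396 0.0409]
-0.13 [(419, 422, 32)] [0.0298 0.0394 0.0408]
```

View pics/crop13.png

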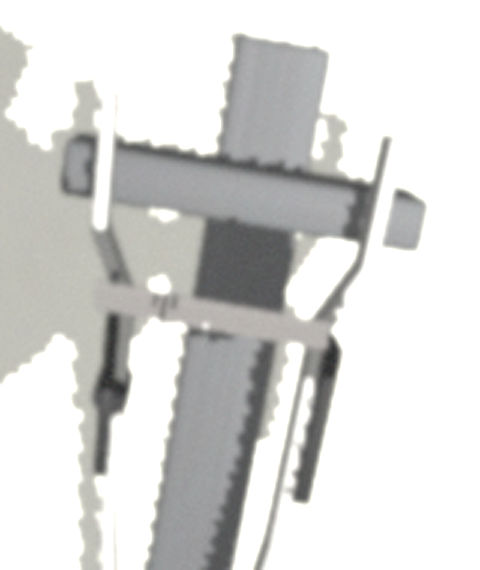

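Run:
```python
from h import *
np.set_printoptions(precision=4,suppress=True)
w=shot('wrist'); C=cloud(w); off=np.array([.42,-.2])
# spine via height .004-.008
H=C[...,2]
X=C[(H>.0045)&(H<.0085)&(C[...,1]<-.20)&(C[...,1]>-.27)&(C[...,0]>.38)&(C[...,0]<.46)]
print(len(X)); (vx,vy,x0,y0)=cv2.fitLine(np.float32(X[:,:2]),cv2.DIST_HUBER,0,.01,.01).ravel(); print('spine head',np.degrees(np.arctan2(vy,vx))%180,x0,y0)
X=C[(H>.0045)&(H<.0085)&(C[...,1]<-.08)&(C[...,1]>-.27)&(C[...,0]>.36)&(C[...,0]<.5)]
for lo in np.arange(-.27,-.08,.01):
    k=X[(X[:,1]>=lo)&(X[:,1]<lo+.01)]
    if len(k)>5: print('%.2f'%lo,len(k),np.round(np.percentile(k[:,0],[3,50,97])*1000))
# tweezers points
T=C[(H>.030)&(H<.05)&(C[...,1]<-.1)&(C[...,0]>.36)&(C[...,0]<.5)]
np.save('T.npy',T)
def line(c):
    P=T[(T[:,2]>.0375)]; s=c(P); P=P[s]; v=cv2.fitLine(np.float32(P[:,:2]),cv2.DIST_HUBER,0,.01,.01).ravel(); return len(P),np.degrees(np.arctan2(v[1],v[0]))%180,v[2:]
print('right jaw',line(lambda P:(P[:,0]>.462)&(P[:,1]>-.168)&(P[:,1]<-.135)))
print('left jaw',line(lambda P:(P[:,0]<.43)&(P[:,1]>-.158)))
print('right leg back',line(lambda P:(P[:,0]>.40)&(P[:,1]<-.235)&(P[:,1]>-.285)))
print('left leg back',line(lambda P:(P[:,0]<.403)&(P[:,1]<-.225)&(P[:,1]>-.285)))
P=T[(T[:,2]>.0415)]
print('grip z>.0415', line(lambda P:(P[:,0]>.44)&(P[:,2]>.0405)&(P[:,1]<-.187)&(P[:,1]>-.222)))
B=T[(T[:,2]>.0375)&(T[:,1]<-.29)]; print('bow',B[:,1].min(),B[B[:,1]<-.302].mean(0))
```

```text
2628
spine head 68.09432 0.41929418 -0.23387685
-0.27 348 [397. 408. 419.]
-0.26 347 [400. 412. 423.]
-0.25 367 [404. 415. 427.]
-0.24 376 [408. 419. 430.]
-0.23 389 [412. 423. 434.]
-0.22 394 [415. 426. 437.]
-0.21 407 [418. 430. 441.]
-0.20 411 [422. 433. 444.]
-0.19 170 [425. 436. 449.]
-0.18 413 [430. 441. 452.]
-0.17 321 [433. 441. 454.]
-0.16 47 [453. 459. 473.]
-0.15 439 [441. 452. 463.]
-0.14 499 [444. 455. 466.]
-0.13 326 [447. 455. 467.]
right jaw (203, np.float32(68.81956), array([ 0.4721, -0.1571], dtype=float32))
left jaw (266, np.float32(75.21886), array([ 0.4164, -0.1422], dtype=float32))
right leg back (356, np.float32(63.68776), array([ 0.4223, -0.2595], dtype=float32))
left leg back (366, np.float32(79.50767), array([ 0.3964, -0.2469], dtype=float32))
grip z>.0415 (392, np.float32(68.35891), array([ 0.4502, -0.2034], dtype=float32))
bow -0.306813947994447 [ 0.3949 -0.3042  0.0395]
```

Tweezers: heading 69.2°, with jaws, grips, legs and the rest spine agreeing to about 1°. Origin is (.434,-.1965). grip_fixed, grip_rib and the bow agree to 2 mm, and the blade and grip heights match the given sizes. Now align and lower part-way.

Call:
step_arm(
  targets=[0.005,0.006,0.02,0.1,0.005,0.006,0.05,0.184,0.005,0.006,0.075,0.184,0.005,0.006,0.088,0.184,0.005,0.006,0.09,0.184,0.005,0.006,0.09,0.184,0.005,0.006,0.09,0.184],
  force=30,
)

```text
t: 15.57
tool_pos: [0.4326, -0.1972, 0.0631]
tool_rot: [3.087, -0.568, 0.01]
contact_force: [0.5, -0.6, -0.2]
opening: 0.0753
```

Run:
```python
from h import *
np.set_printoptions(precision=4,suppress=True)
shot('side');w=shot('wrist','w14.png'); o=monitor.get_obs();p,R=tool(o);print(p,o['opening'],np.array(o['contact_force'])); M=R.as_matrix();print(M,np.degrees(np.arctan2(M[1,0],M[0,0])))
for k in ['grip_fixed','grip_rib','mark']:
    r=imaging.mark_of(k,w); print(k,[(a['uv'],a['score'],R.inv().apply(atz(w,a['uv'],.033)-p)) for a in r[:2]])
h=np.radians(69.2);u=np.array([np.cos(h),np.sin(h),0]);v=np.array([-u[1],u[0],0]);O=np.array([.434,-.1965,.026])
print('O in tool',R.inv().apply(O-p))
a=w['color'].copy()
for X in [(0,-.021,.007),(0,.030,.007),(18,-21,16),(-18,-21,16),(62,-24,14),(62,31,14),(-116,0,14),(17,-21,16)]:
    X=np.array(X,float); X=X/1000 if abs(X).max()>1 else X
    c=proj(w,O+X[0]*u+X[1]*v+np.array([0,0,X[2]])); cv2.drawMarker(a,(int(c[0]),int(c[1])),(0,255,0),0,8,1)
cv2.imwrite('pics/w14.png',a[:,:,::-1])
```

```text
[ 0.4331 -0.1975  0.0639] 0.07506690877833758 [ 0.4257 -0.0573  0.7393]
[[ 0.9345 -0.3559  0.0073]
 [-0.3559 -0.9345 -0.0052]
 [ 0.0087  0.0023 -1.    ]] -20.849665164716402
grip_fixed [([366.2, 279.6], 0.91, array([ 0.0219, -0.0015,  0.031 ]))]
grip_rib [([250.4, 286.1], 0.78, array([-0.0302,  0.0015,  0.0306]))]
mark [([270.5, 242.1], 0.7, array([-0.0206, -0.019 ,  0.0306]))]
O in tool [ 0.0002 -0.0013  0.0379]
```

View pics/w14.png

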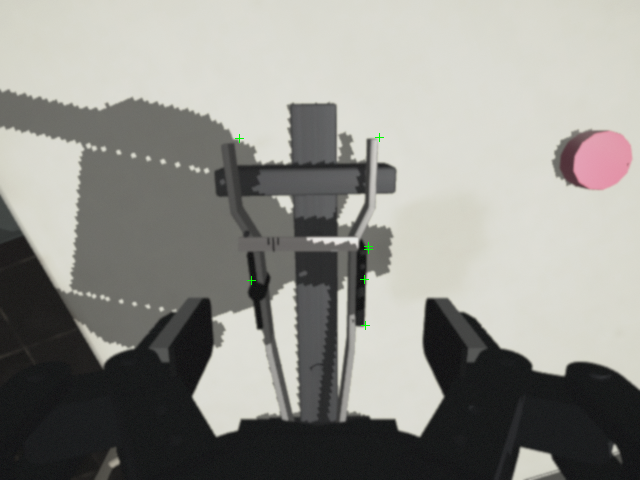

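The overlay points land on the grips and tips (grip_fixed (364,279), rib (251,281)) and the alignment is good. Descend to the grip height.

Call:
step_arm(
  targets=[-0.002,-0.001,0.02,0,-0.002,-0.001,0.035,0,-0.002,-0.001,0.045,0,-0.002,-0.001,0.049,0,-0.002,-0.001,0.05,0,-0.002,-0.001,0.05,0],
)

```text
t: 16.32
tool_pos: [0.4317, -0.196, 0.0136]
tool_rot: [3.086, -0.568, 0.012]
contact_force: [0.9, 0.0, 0.9]
opening: 0.0748
```

Call:
step_arm(
  targets=[0,0,0,0,0,0,0,0,0,0,0,0,0,0,0,0,0,0,0,0,0,0,0,0],
  grip=0.046,
)

```text
t: 16.82
tool_pos: [0.4326, -0.1965, 0.015]
tool_rot: [3.085, -0.567, 0.015]
contact_force: [-1.2, 1.6, 5.7]
opening: 0.0463
```

Run:
```python
from h import *
np.set_printoptions(precision=4,suppress=True)
w=shot('wrist','w15.png'); o=monitor.get_obs();p,R=tool(o);print(p,o['opening'],np.array(o['contact_force']))
```

```text
[ 0.4327 -0.1965  0.015 ] 0.04617524782542731 [-1.4545  0.8849  5.4728]
```

View pics/w15.png

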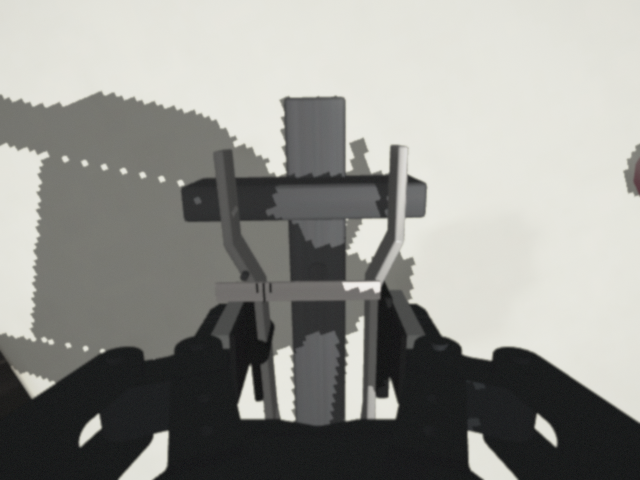

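The tweezers are gripped. The pin at (245,275) is still left of the ticks at (257–270,288). Closing further.

Call:
step_arm(
  targets=[0,0,-0.001,0,0,0,-0.001,0,0,0,-0.001,0,0,0,-0.001,0],
  grip=0.0425,
)

```text
t: 17.2
tool_pos: [0.4324, -0.1964, 0.0157]
tool_rot: [3.086, -0.568, 0.014]
contact_force: [0.6, -0.4, -0.3]
opening: 0.0425
```

Run:
```python
from h import *
np.set_printoptions(precision=4,suppress=True)
w=shot('wrist','w16.png'); o=monitor.get_obs();p,R=tool(o);print(p,o['opening'],np.array(o['contact_force']))
C=cloud(w); L=R.inv().apply((C.reshape(-1,3)-p)).reshape(C.shape); L[...,0]*=-1; L[...,1]*=-1  # tweezers y, x
H=C[...,2]; m=(H>.034)&(H<.05)&(abs(L[...,0])<.06)&(L[...,1]>.03)
for x in np.arange(.034,.066,.003):
    k=L[m&(L[...,1]>=x)&(L[...,1]<x+.003)][:,0]; a,b=k[k>0],k[k<0]
    if len(a)>5 and len(b)>5: print('%.3f'%x,np.round(1000*np.array([a.min(),a.max(),b.min(),b.max()]),1),'gap',round(1000*(np.median(a)-np.median(b))-3,1))
a=cv2.resize(w['color'][240:330,190:430],None,fx=3.3,fy=3.3,interpolation=cv2.INTER_CUBIC);a=cv2.convertScaleAbs(a,alpha=1.5,beta=20); cv2.imwrite('pics/c16.png',a[:,:,::-1])
```

```text
[ 0.4324 -0.1964  0.0157] 0.04265077611726561 [0.055  0.6687 0.3124]
0.034 [ 22.3  25.6 -23.5 -20. ] gap 41.9
0.037 [ 22.5  26.  -23.7 -20.3] gap 42.1
0.040 [ 22.6  26.  -23.7 -20.3] gap 42.2
0.043 [ 22.8  25.8 -23.3 -20.2] gap 42.1
0.046 [ 22.8  26.1 -23.4 -20.1] gap 42.2
0.049 [ 22.9  26.2 -23.4 -20.1] gap 42.2
0.052 [ 22.9  26.2 -23.1 -19.9] gap 42.3
0.055 [ 23.1  26.3 -23.  -19.9] gap 42.1
0.058 [ 23.2  26.4 -23.2 -19.9] gap 42.5
```

View pics/c16.png

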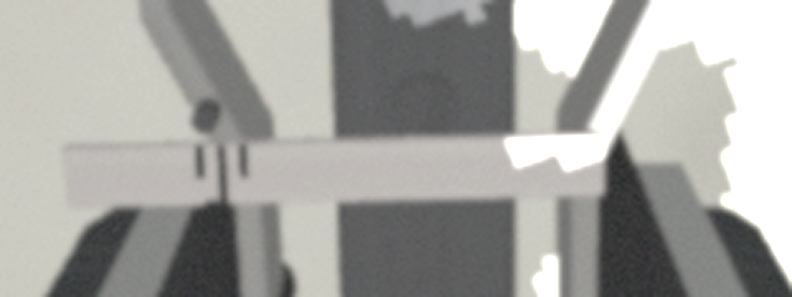

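The pin is just short of the middle tick, about 1 mm. Opening and jaw depth put the gap at 42.2–43.6 mm. I'll tighten slightly, then lift about 60 mm.

Call:
step_arm(
  targets=[0,0,0,0,0,0,0,0,0,0,0,0],
  grip=0.0415,
)

```text
t: 17.5
tool_pos: [0.4324, -0.1964, 0.0158]
tool_rot: [3.086, -0.568, 0.014]
contact_force: [-0.5, 0.0, 2.8]
opening: 0.0418
```

Call:
step_arm(
  targets=[0,0,-0.005,0,0,0,-0.015,0,0,0,-0.03,0,0,0,-0.045,0,0,0,-0.055,0,0,0,-0.06,0,0,0,-0.06,0,0,0,-0.06,0],
)

```text
t: 18.17
tool_pos: [0.4318, -0.196, 0.0758]
tool_rot: [3.086, -0.568, 0.014]
contact_force: [0.1, 0.3, -1.3]
opening: 0.0416
```

```bash
cat > tw.py <<'E'
from h import *
np.set_printoptions(precision=4,suppress=True)
def meas(fn,z0=.0):
    w=shot('wrist',fn); o=monitor.get_obs();p,R=tool(o);print(p,o['opening'],np.array(o['contact_force']))
    C=cloud(w); L=R.inv().apply((C.reshape(-1,3)-p)).reshape(C.shape); T=np.stack([-L[...,1],-L[...,0],-L[...,2]],-1)
    m=(T[...,2]>.015)&(T[...,2]<.04)&(abs(T[...,1])<.06)&(T[...,0]>.03)
    for x in np.arange(.034,.070,.004):
        k=T[m&(T[...,0]>=x)&(T[...,0]<x+.004)]; a,b=k[k[:,1]>.01],k[k[:,1]<-.01]
        if len(a)>5 and len(b)>5: print('%.3f'%x,np.round(1000*np.array([a[:,1].min(),a[:,1].max(),b[:,1].min(),b[:,1].max()]),1),'gap',round(1000*(np.median(a[:,1])-np.median(b[:,1]))-3,1),'ztop',np.round([np.percentile(a[:,2],90),np.percentile(b[:,2],90)],4))
    print('tips x',T[m&(T[...,1]>0)][:,0].max(),T[m&(T[...,1]<0)][:,0].max())
    a=cv2.resize(w['color'][240:330,190:430],None,fx=3.3,fy=3.3,interpolation=cv2.INTER_CUBIC);a=cv2.convertScaleAbs(a,alpha=1.5,beta=20); cv2.imwrite('pics/c'+fn,a[:,:,::-1])
    return w,p,R
E
python3 -c "
from tw import *
meas('w17.png')"
```

```text
[ 0.4315 -0.1957  0.0752] 0.04181798781470121 [-0.2416 -0.1188 -0.7092]
0.034 [ 21.2  24.8 -23.3 -19.9] gap 40.1 ztop [0.0257 0.0255]
0.038 [ 21.4  24.9 -23.4 -20. ] gap 40.3 ztop [0.0257 0.0255]
0.042 [ 21.4  24.8 -23.2 -20. ] gap 40.3 ztop [0.0256 0.0255]
0.046 [ 21.5  24.8 -23.  -19.8] gap 40.1 ztop [0.0259 0.0256]
0.050 [ 21.6  25.  -23.  -19.7] gap 40.3 ztop [0.0258 0.0255]
0.054 [ 21.8  25.2 -23.  -19.6] gap 40.2 ztop [0.0257 0.0256]
0.058 [ 21.9  25.  -22.7 -19.6] gap 40.3 ztop [0.0258 0.0258]
tips x 0.060819711617513664 0.06200240433687266
```

View pics/w17.png

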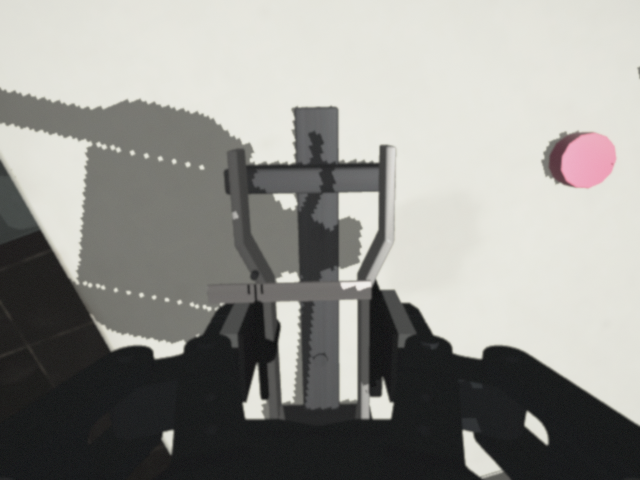

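View pics/cw17.png

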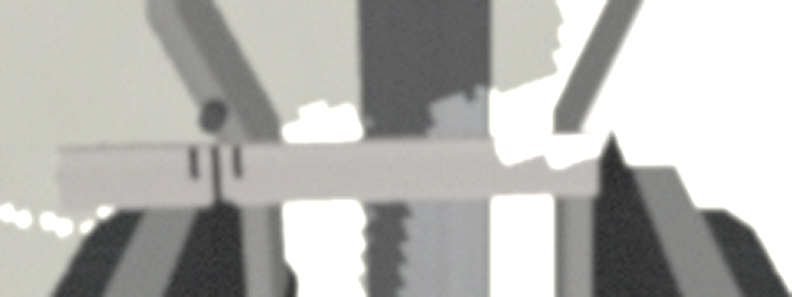

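The pin now meets the middle tick ((213,115) against (214,148) in the crop). Jaw depth gives about 41.7 mm, and the tweezers are level and held. Carry them above the stack.

Call:
step_arm(
  targets=[0,0,-0.01,0,0.007,-0.01,-0.02,0,0.02,-0.028,-0.02,0,0.035,-0.05,-0.02,0,0.051,-0.072,-0.02,0,0.067,-0.094,-0.02,0,0.081,-0.115,-0.02,0,0.094,-0.134,-0.02,0,0.103,-0.147,-0.02,0,0.107,-0.152,-0.02,0,0.107,-0.152,-0.02,0,0.107,-0.152,-0.02,0],
)

```text
t: 19.22
tool_pos: [0.5853, -0.0915, 0.0958]
tool_rot: [3.086, -0.567, 0.011]
contact_force: [-0.2, -0.3, -2.0]
opening: 0.0419
```

```bash
cat > fin.py <<'E'
from tw import *
def go(fn):
    shot('side'); w,p,R=meas(fn); C=cloud(w)
    J=p+R.apply([0,-.05,-.0186]); print('jaw',J)
    m=(C[...,2]>.060)&(C[...,2]<.067)&(abs(C[...,0]-.603)<.0145)&(abs(C[...,1]+.0448)<.0145)
    if m.sum()>20:
        c,r=cv2.minEnclosingCircle(np.float32(C[m][:,:2])*1000); S=np.array([c[0]/1000,c[1]/1000,.064]); print('disc',m.sum(),S,r)
        L=R.inv().apply(S-J); print('disc in jaw x,y', -L[1],-L[0])
    S=np.array([.6033,-.0448,.064]);L=R.inv().apply(S-J); print('stored disc in jaw x,y,z', -L[1],-L[0],-L[2])
E
python3 -c "
from fin import *
go('w18.png')"
```

```text
[ 0.5847 -0.092   0.0957] 0.042061818549903617 [0.6059 0.1362 0.1045]
0.034 [ 21.7  25.1 -23.1 -19.5] gap 40.1 ztop [0.0251 0.0248]
0.038 [ 21.8  25.1 -23.  -19.6] gap 40.4 ztop [0.0252 0.0249]
0.042 [ 21.8  25.1 -22.9 -19.5] gap 40.3 ztop [0.0252 0.0248]
0.046 [ 21.9  25.3 -22.8 -19.5] gap 40.3 ztop [0.0251 0.0249]
0.050 [ 22.   25.7 -22.7 -19.4] gap 40.3 ztop [0.0252 0.0249]
0.054 [ 22.1  25.4 -22.8 -19.3] gap 40.4 ztop [0.0252 0.0249]
0.058 [ 22.3  25.6 -22.4 -19.2] gap 40.4 ztop [0.0253 0.025 ]
tips x 0.061153339430790994 0.062353373762637894
jaw [ 0.6024 -0.0452  0.1141]
disc 3350 [ 0.6035 -0.0448  0.064 ] 13.93205451965332
disc in jaw x,y 0.0008642309840477526 -0.0004350621534730298
stored disc in jaw x,y,z 0.0008362821378080378 -0.00025309722781014855 -0.050124229177806304
```

View pics/w18.png

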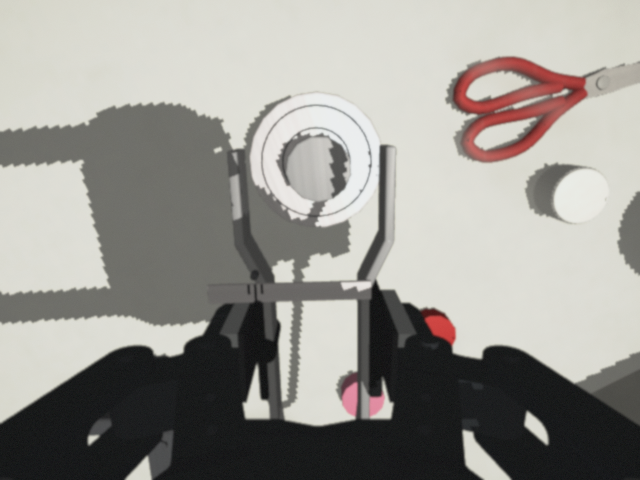

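The stack is centred between the jaws to 1–2 mm. Lowering slowly.

Call:
step_arm(
  targets=[0.001,0,0.01,0,0.001,0,0.02,0,0.001,0,0.03,0,0.001,0,0.038,0,0.001,0,0.044,0,0.001,0,0.044,0,0.001,0,0.044,0],
)

```text
t: 19.9
tool_pos: [0.5855, -0.0925, 0.0508]
tool_rot: [3.086, -0.569, 0.009]
contact_force: [-0.0, 0.2, -0.1]
opening: 0.0414
```

```bash
python3 -c "
from fin import *
go('w19.png')"
```

```text
[ 0.5864 -0.0927  0.0521] 0.04207655919770463 [-0.4699  0.183  -0.5691]
0.034 [ 22.1  25.5 -22.5 -19.1] gap 40.3 ztop [0.0245 0.0244]
0.038 [ 22.2  25.6 -22.7 -19.2] gap 40.5 ztop [0.0245 0.0243]
0.042 [ 22.3  25.7 -22.5 -19.2] gap 40.5 ztop [0.0245 0.0243]
0.046 [ 22.3  25.7 -22.2 -19.1] gap 40.4 ztop [0.0246 0.0244]
0.050 [ 22.4  25.7 -22.3 -19. ] gap 40.4 ztop [0.0246 0.0243]
0.054 [ 22.6  25.9 -22.3 -18.9] gap 40.5 ztop [0.0246 0.0245]
0.058 [ 22.6  25.9 -22.1 -18.8] gap 40.5 ztop [0.0248 0.0245]
tips x 0.060858176569517634 0.06201682656527327
jaw [ 0.6041 -0.0459  0.0705]
disc 5862 [ 0.6036 -0.045   0.064 ] 13.950026512145996
disc in jaw x,y 0.0006594181813109531 0.0008426424504910984
stored disc in jaw x,y,z 0.0007664205765910995 0.0011571927603328232 -0.006533599861245163
```

View pics/w19.png

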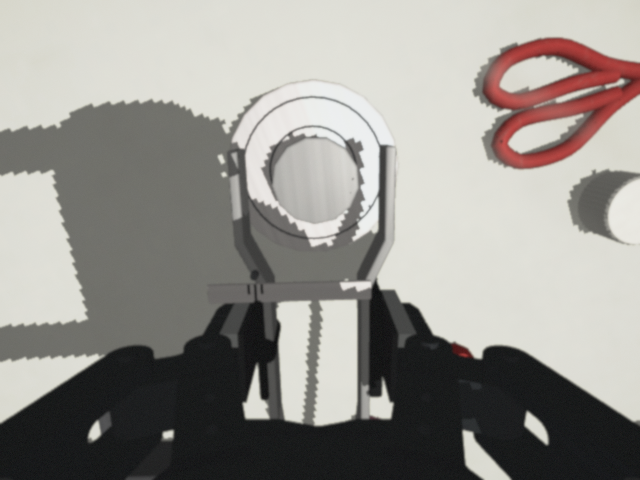

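Call:
step_arm(
  targets=[0,0,0.004,0,0,0,0.008,0,0,0,0.011,0,0,0,0.0135,0,0,0,0.0135,0,0,0,0.0135,0,0,0,0.0135,0],
)

```text
t: 20.58
tool_pos: [0.5865, -0.0928, 0.0386]
tool_rot: [3.086, -0.569, 0.012]
contact_force: [0.4, 0.9, -1.0]
opening: 0.042
```

```bash
python3 -c "
from fin import *
go('w20.png')
s=shot('side','s20.png');shot('scene','sc20.png')
a=cv2.resize(s['color'][200:340,210:410],None,fx=4,fy=4,interpolation=3); cv2.imwrite('pics/s20c.png',a[:,:,::-1])
go('w21.png')"
```

```text
[ 0.5866 -0.0929  0.0388] 0.04223415849951665 [-0.5104 -0.7011 -1.5713]
0.034 [ 21.8  25.  -22.9 -19.4] gap 40.1 ztop [0.025  0.0248]
0.038 [ 10.   25.2 -23.  -19.6] gap 40.3 ztop [0.025  0.0247]
0.042 [ 10.1  25.4 -23.  -10.1] gap 39.3 ztop [0.0258 0.0253]
0.046 [ 10.   25.4 -22.6 -10. ] gap 38.7 ztop [0.0259 0.0256]
0.050 [ 10.   25.4 -22.6 -10. ] gap 31.2 ztop [0.026  0.0256]
0.054 [ 10.   25.5 -22.5 -10.1] gap 39.1 ztop [0.0259 0.0254]
0.058 [ 10.   25.8 -22.2 -10. ] gap 39.8 ztop [0.0256 0.025 ]
tips x 0.06433020345957693 0.06427361756050524
jaw [ 0.6043 -0.046   0.0573]
disc 7124 [ 0.6034 -0.0451  0.064 ] 14.0557861328125
disc in jaw x,y 0.0005551876597536475 0.0010960941632283479
stored disc in jaw x,y,z 0.0007843034540848003 0.0013344323875820133 0.00673881705212231
[ 0.5866 -0.0928  0.0387] 0.04166587156958561 [ 0.7453  0.0707 -1.1819]
0.034 [ 21.7  25.1 -23.  -19.6] gap 40.2 ztop [0.0251 0.025 ]
0.038 [ 10.2  25.1 -23.  -19.7] gap 40.2 ztop [0.0252 0.0248]
0.042 [ 10.   25.4 -22.9 -10. ] gap 39.4 ztop [0.0259 0.0253]
0.046 [ 10.   25.3 -22.7 -10. ] gap 38.8 ztop [0.0259 0.0256]
0.050 [ 10.   25.6 -22.6 -10. ] gap 31.3 ztop [0.0261 0.0257]
0.054 [ 10.   25.5 -22.6 -10. ] gap 39.0 ztop [0.026  0.0254]
0.058 [ 10.   25.5 -22.4 -10.3] gap 39.9 ztop [0.0254 0.0252]
tips x 0.0643299072658984 0.06426574459791254
jaw [ 0.6042 -0.046   0.0572]
disc 7126 [ 0.6034 -0.045   0.064 ] 14.041831970214844
disc in jaw x,y 0.0006178671764233784 0.001092210326807973
stored disc in jaw x,y,z 0.0007708331389481804 0.00125492399319898 0.006796384567364693
```

View pics/w21.png

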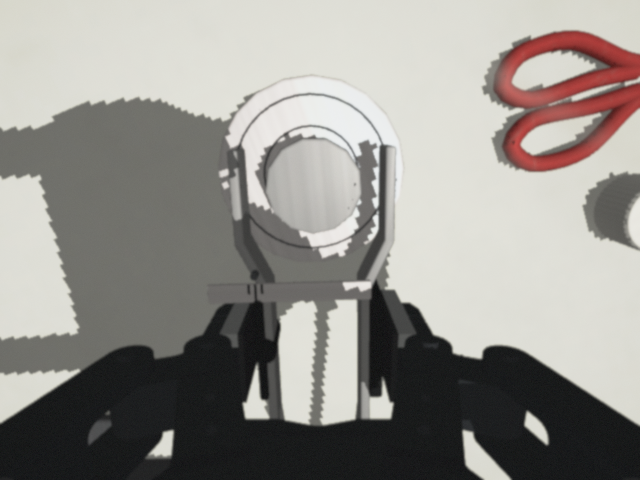

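View pics/s20c.png

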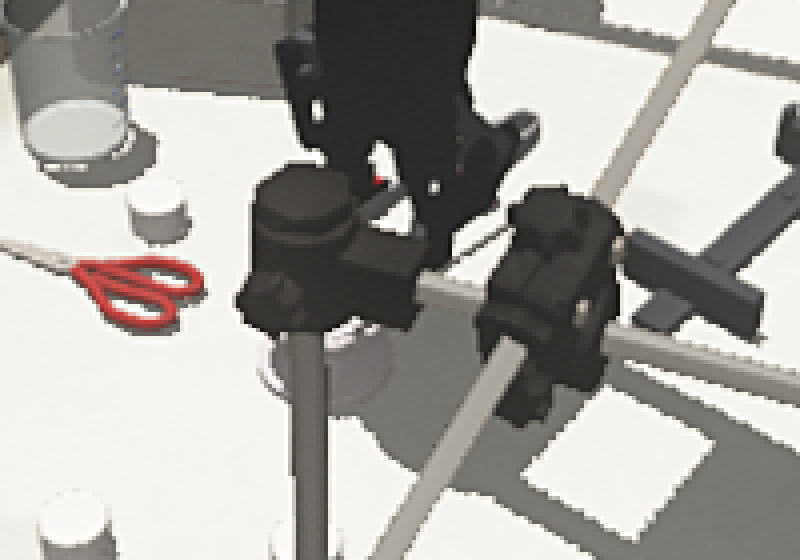

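View pics/cw21.png

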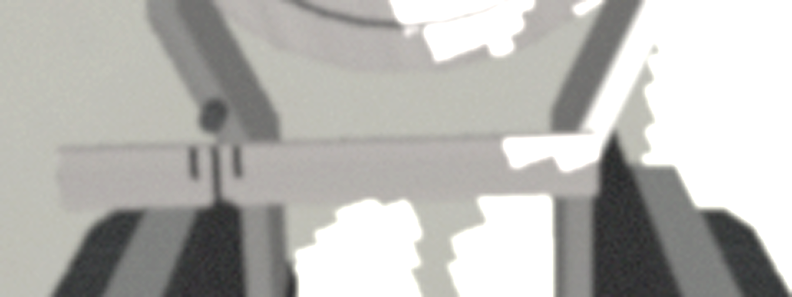

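All final checks agree: the stack axis is about 1 mm from the jaw centre, blade mid-height is about 16.6 mm above the plate, the pin is on the tick, and force readings are at noise level. Handing in.

```bash
python3 -c "
from h import *
print(ticket.finish_job()); o=monitor.get_obs(); print(o['t'],o['tool_pos'],o['opening'])"
```

```text
the job is handed in; nothing more can be done
None
the job is handed in; nothing more can be done
```

The job is handed in at about 21 s on the robot's clock (limit 67 s). The system gave no verdict, so the checks below are my own last measurements.

**What I did:** I laid the ring on the plate and set the solid grey disc on top of it. I then squeezed the tweezers until the pin met the middle tick, lifted them, and lowered them level over the stack. I left the pink and red look-alikes and all the bystanders alone.

**Last checks:**

| Check | Measured | Allowed |
|---|---|---|
| Ring from plate centre | about 1.7 mm | 5 mm |
| Disc from ring | under 1 mm | 4 mm |
| Disc top above the desk | 64 mm | expected 64 mm |
| Stack axis from jaw centre | about 1 mm along, 1 mm across | 12.5 mm along, 6.5 mm across |
| Blade mid-height above plate | about 16.6 mm | 7 to 22 mm |
| Contact | no sign of it; force readings at noise level, about 1–2 N | below 0.2 N, finer than I could measure |

**Where measurements disagreed:** the tip gap. The pin stands on the middle tick, and jaw edges and finger opening give 41.3 to 42 mm. The midline depth estimate read about 40.3 mm, but it is biased low because it includes the blades' visible side faces. All of these are within 42 ±2.5 mm. Other than that, nothing failed.

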